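# Fish the porcelain bishop out from behind the piece box

## Robot

A 6-joint arm with a two-finger parallel gripper is mounted at the origin on the work surface. World frame = base frame: x ahead of the robot, y to its left, z up, the work surface at z = 0. Lengths are in m, angles in degrees, forces in N, time in s.
With the tool pointing down it reaches from about 0.4 to 0.825 m from the base axis. Payload 7 kg.
Tool frame: the origin (TCP) lies on the centre line of the jaws, within the pads' length; the fingertips stand 25 mm ahead of it and the grasp point (between the pads) lies 6 mm ahead of it; x points along the fingers, z is the direction in which the jaws open and shut, and the axes are right-handed (so a half turn about x gives the same grasp; the last joint's range is limited). The gripper opens to 88 mm and grips with 3 to 60 N. Pads are 19 mm wide; open, the fingers measure 130 mm over their backs; the gripper's body (78 mm by 193 mm) begins 47 mm behind the grasp point.
Start: joints at [84.288, 20.546, 0.682, 0, -70.136, -16.507], TCP at [0.255, 0.625, 0.252] pointing down, gripper open.
Joint ranges: [-176.03, 176.03], [-82.01, 121.73], [-58.28, 71.71], [-173.87, 95.51], [-174.79, -0.11], [-173.66, 173.66]. Speed limits (degrees/s): [136.94, 136.94, 172.46, 180, 180, 180].

## Interface

Orientations are given as [roll, pitch, yaw] about the fixed x, y, z axes, in that order (R = Rz(yaw) Ry(pitch) Rx(roll)).
In Python, from plant import ctrl gives the robot as it stands. The module is installed in compiled form; this text tells all that it offers.
- The arm moves only by the tool send_rows, never from a script. Its argument "deltas" is a list of rows, each an object of numbers: "dx", "dy", "dz": the shift along the tool's x, y, z in mm; "ax", "ay", "az": the turn, a rotation vector about the tool's x, y, z in units of 5 degrees (1.0 is 5 degrees); "fingers": the opening, from 0 (shut) to 1 (fully open). A call has 1 to 12 rows; each row shifts and turns the commanded pose from where the row before left it, along the tool's axes as they then stand; what a row does not reach is not made up. A row lasts 1/8 s, in which the tool goes at most 62.5 mm and 10.7 degrees, less where a joint would pass 70% of its speed; a pose out of reach is approached as far as the arm can. A call with a gripper value outside its range is refused whole. The fingers move at their own pace and stop on an object; the grip force is fixed at half the most. Time passes only in rows, so rows that do not move let the fingers close. It gives the time, the measured TCP pose, the force and the opening at its end, in the units of the state.
- ctrl.get_obs(): the state, without advancing time (a new reading comes with each control period).
- ctrl.snapshot(name): name is "scene" or "top"; returns a dict with "image" (384x512x3 uint8, blue, green, red), "fx", "fy", "cx", "cy" (pixels), "R" (3x3) and "t" (3): a world point X has camera coordinates R X + t. Camera axes: x right, y down, z forward; pixel columns grow to the right and rows downward; lengths in m; the calibration is good to about 2 mm. A picture is of the moment at which its call begins. There is no depth.
- ctrl.close_job(): hands the job in, once; it reports no verdict.
The state is a dict: "clock": time; "joint_pos": joint angles; "qvel": joint speeds; "tau": joint torques, N m; "tool_pos": TCP position; "orientation": TCP orientation; "force": force on the tool from outside, world axes, zero at the start; "moment": the same for the moment, N m; "opening": finger opening in m.
Only numpy, scipy, OpenCV 4.12 (cv2) and the standard library are available. Lean on these libraries where they do the work, as an engineer would, in place of code of your own. Each camera call takes 0.05 s, during which the arm holds its last target.

## Task

The cream porcelain bishop has fallen into the narrow gap between the piece box and the desk organiser, its foot almost against the gap's closed end. Take the bent rod from the ashtray by its wooden handle, feel the rod's bent leg down between the end wall and the bishop's foot until it stands on the desk, and gently draw the bishop right out through the open end of the gap onto the open desk, touching it with the rod only. Then put the rod down clear of the gap and of the bishop, and leave everything else where it stands.

Things in the scene. Friction and masses are not known exactly. Their poses are not given: they have to be found in the camera images.
- organiser: L-shaped oak desk organiser, fixed, 95 mm high, flat walls. Origin on the desk at the inner corner of the L, z up. The gap, open at the top, runs along +y: its rear wall is the plane x = 0 (y from 0 to 125 mm), its end wall the plane y = 0 (x from 0 to -100 mm; small drawers behind it), its open mouth at y = 125 mm; farther along y is open desk.
- piece_box: stout light wooden piece box with sliding lid, loose, about 1.6 kg, 85 (its x) by 122 (its y) by 75 mm high, parallel to the organiser: the gap's other wall. Origin at the centre of its underside; its +x face, 42.5 mm from the origin, faces the gap, which is 37 to 43 mm wide.
- bishop_mid (a point): middle of the cream porcelain bishop (68 mm long, foot 28 mm across, head 19 mm, 35 to 70 g), lying in the gap on its side, head to the mouth. x points from foot to head; point on its axis, 11 mm above the desk. The foot's flat underside leans: top edge (28 mm high) 32.5 mm behind the point, lowest edge 35 mm. Fragile: more than 6 N from the rod may chip it.
- gap_end (a point): point on the desk at the foot of the gap's end wall, 20 mm from the rear wall; axes of the organiser. The bishop's foot starts 7.5 to 9.5 mm (its top edge) from this wall; the rod's leg is 8 mm thick, so its rounded end passes only if slid down along the end wall, easing the bishop on by some mm. Walls and desk are rigid and mark if the rod is pressed on them with over 12 N.
- gap_mid (a point): point on the desk half-way along the gap, 62.5 mm from the end wall and 20 mm from the rear wall; axes of the organiser
- rod_handle (a point): centre of the bent rod's wooden handle (90 long, 18 wide, 16 mm high, flat sides). x points along the straight round 8 mm steel shaft to the bend, z up. At the bend, 190 mm from here, the 8 mm leg turns straight down to a rounded end 42 mm below the shaft's axis. Rod 90 g. It lies in two ashtray notches, handle overhanging 44 mm above the desk, nothing under it.
- rod_foot (a point): lowest point of the rounded end of the rod's bent leg, on the leg's axis; same axes as rod_handle. At the start the leg hangs free outside the ashtray, 2 mm above the desk.
- ashtray: square clear glass ashtray, loose, 0.9 kg, 120 by 120 by 50 mm, walls 12 mm thick, a notch 14 mm wide and 10 mm deep in the middle of each side. Origin at the centre of its underside. The rod lies along its x axis: leg's axis 75 mm from the centre on the +x side, handle's centre 115 mm from it on the -x side.
- table: the worn oak desk, its top at z = 0
- peg_chess: black plastic travel chess pegboard, 150 mm square, bystander
- bulldog_clip: steel bulldog clip 63 mm wide, lying on the desk, bystander
- pawn: cream porcelain pawn, 26 mm across and 48 mm high, standing, bystander
- rook: cream porcelain rook, 29 mm across and 52 mm high, standing, bystander
- tea_glass: tea glass in a metal holder, 64 mm across and 85 mm high, bystander
- pencil_cup: white pencil cup with pencils, 72 mm across and 95 mm high, bystander
Mind the look-alikes: they are no part of the job. What is shaped like the part that bears bishop_mid but green or red is not meant.

How it is judged:
By the outcome, as a careful person would: the job done as asked, in the order asked, and still so for the second after the job is handed in, with the robot touching nothing.
It also fails if it takes over 70 s, if anything falls off the work surface, if the arm or the gripper's body presses on something with over 40 N, if the wrist force passes 120 N, or if a joint passes its speed limit or range.

## Working session

There is one attempt and no reset: what is moved stays moved. The work goes in short steps, Python scripts to look and compute and a tool call to move; the robot and the scene stay as the last step left them, time stands still between calls to the robot, and variables do not carry over. Pictures are saved under pics/ and viewed, and the job is handed in when it is done.

Besides the shell and the picture viewer there is one more tool, called after "Emit:" by a JSON object that holds its "method" and its "body", one argument or row to a line. send_rows: Moves the arm, as the interface text tells. Its arguments: {"type":"object","properties":{"deltas":{"type":"array","items":{"type":"object","properties":{"dx":{"type":"number"},"dy":{"type":"number"},"dz":{"type":"number"},"ax":{"type":"number"},"ay":{"type":"number"},"az":{"type":"number"},"fingers":{"type":"number"}}}}},"required":["deltas"]}

```bash
mkdir -p pics; ls
python3 - <<'E'
from plant import ctrl
import cv2, numpy as np
o=ctrl.get_obs()
for k,v in o.items(): print(k,np.round(v,4))
for n in ("scene","top"):
    s=ctrl.snapshot(n)
    cv2.imwrite(f"pics/{n}0.png",s["image"])
    np.savez(f"{n}0.npz",**s)
    print(n,s["fx"],s["fy"],s["cx"],s["cy"],np.round(s["R"],4).tolist(),np.round(s["t"],4), -np.array(s["R"]).T@np.array(s["t"]))
E
```

```text
pics
clock 0.0
joint_pos [ 8.42891e+01  2.05915e+01  6.33700e-01 -2.08000e-02 -7.01366e+01
 -1.65082e+01]
qvel [-0.0366  0.0196 -0.1095 -0.0388  0.0144 -0.0529]
tau [-4.00000e-04 -5.82732e+01  2.93040e+01  6.99710e+00  6.80000e-03
 -2.00000e-04]
tool_pos [0.2551 0.6245 0.2506]
orientation [   4.8056   89.9036 -107.4205]
force [ 0.349  -0.4848 -0.2308]
moment [ 0.0082 -0.0023  0.0099]
opening 0.0875
scene 457.03610165412914 457.03610165412914 255.89952524910612 186.25516642799926 [[-0.7798, 0.6258, 0.0173], [0.4421, 0.5699, -0.6927], [-0.4433, -0.5325, -0.721]] [ 0.4865 -0.1886  1.8173] [1.26839462 0.77071805 1.17128187]
top 420.083805241968 420.083805241968 251.4020062709158 193.4788016999524 [[0.0257, -0.9997, -0.0052], [-0.994, -0.025, -0.1066], [0.1065, 0.0079, -0.9943]] [-0.0645  0.5721  1.0274] [ 0.46090517 -0.05830351  1.08223734]
```

View pics/scene0.png

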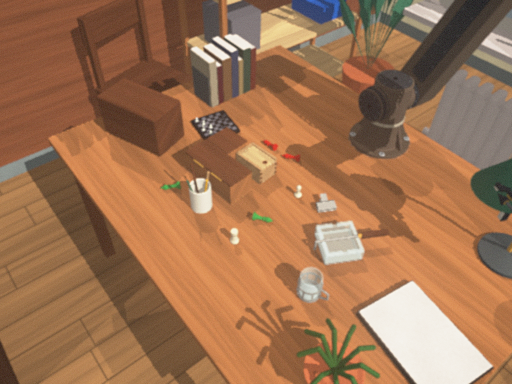

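View pics/top0.png

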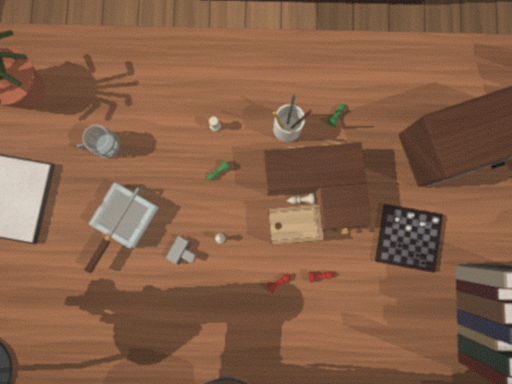

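The top picture shows the cream bishop in the gap at about (302,200). The dark organiser is above and right of it and the light box is below. Rod and ashtray are at about (122,218), with the handle at (97,254). The look-alikes are green at (218,171) and (338,114), and red at (279,283) and (321,276). I'll enlarge this.

Run:
```python
import cv2, numpy as np
t=cv2.imread("pics/top0.png")
a=cv2.resize(t[130:260,250:380],None,fx=6,fy=6,interpolation=cv2.INTER_CUBIC)[:600,:]
cv2.imwrite("pics/top_gap.png",cv2.resize(t[135:250,250:380],(780,690-0),interpolation=cv2.INTER_CUBIC)[:600])
cv2.imwrite("pics/top_ash.png",cv2.resize(t[175:275,75:205],(780,600),interpolation=cv2.INTER_CUBIC))
s=cv2.imread("pics/scene0.png")
cv2.imwrite("pics/sc_gap.png",cv2.resize(s[115:235,170:300],(650,600),interpolation=cv2.INTER_CUBIC))
cv2.imwrite("pics/sc_ash.png",cv2.resize(s[180:280,280:400],(720,600),interpolation=cv2.INTER_CUBIC))
```

```text
(no output)
```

View pics/top_gap.png

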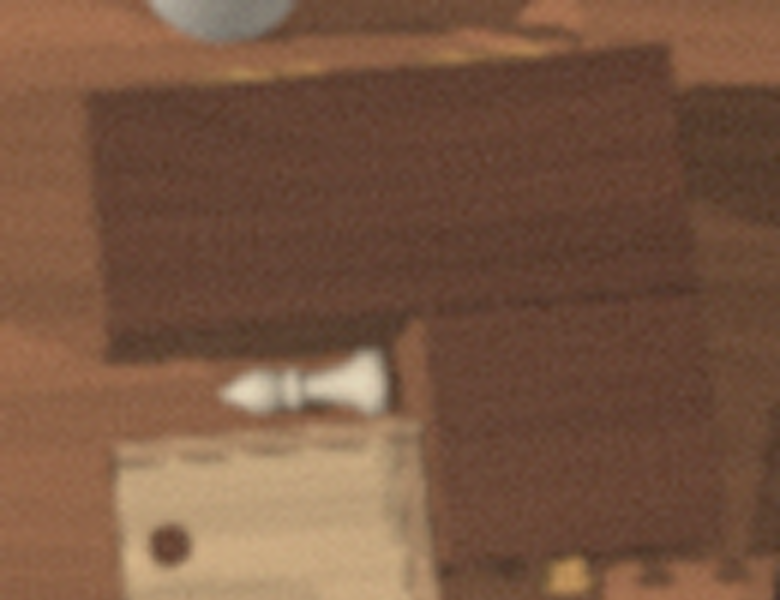

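View pics/top_ash.png

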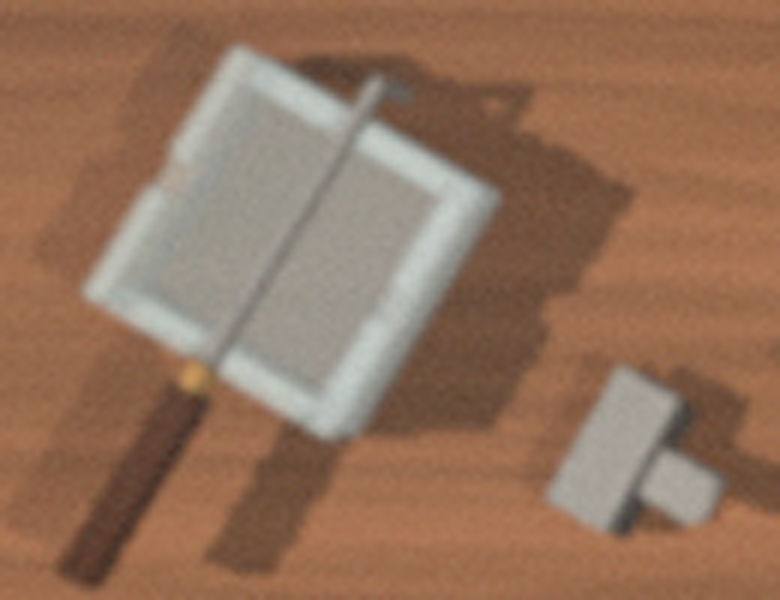

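View pics/sc_ash.png

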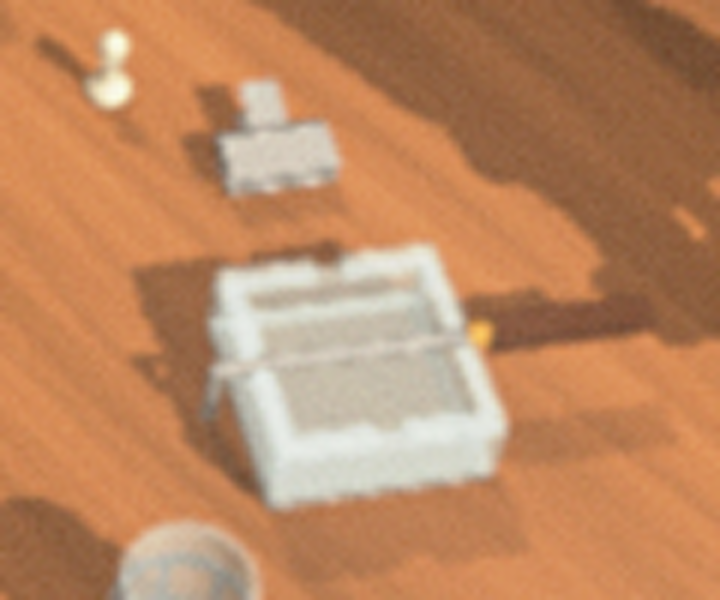

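View pics/sc_gap.png

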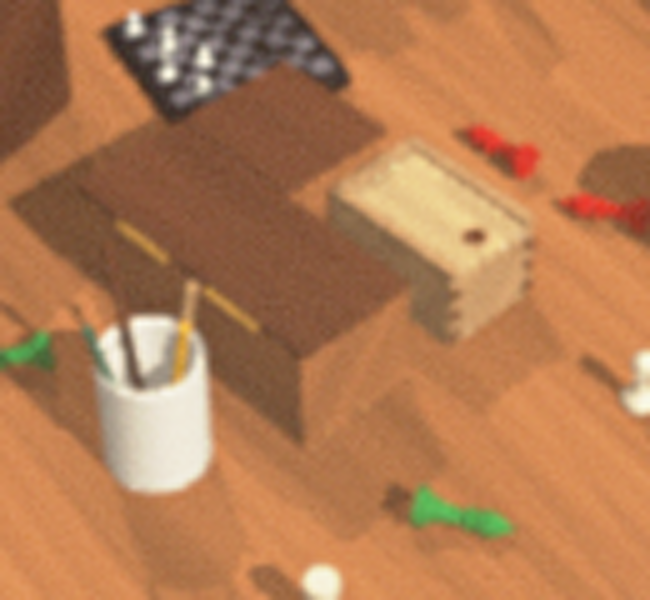

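The gap crop confirms the target. The cream bishop is in the gap (foot at about (312,198) in the full picture, head at about (287,200)), foot towards the end wall (inner corner at about (319,189)). The green and red ones lie on open desk. Next I'll set up a measuring helper and fit the poses.

```bash
cat > h.py <<'E'
import numpy as np, cv2
from scipy.optimize import minimize, least_squares
def load(n):
    s=np.load(n); return {k:s[k] for k in s.files}
def proj(s,P):
    P=np.atleast_2d(P); c=P@s["R"].T+s["t"]
    return np.c_[s["fx"]*c[:,0]/c[:,2]+s["cx"], s["fy"]*c[:,1]/c[:,2]+s["cy"]]
def back(s,uv,z):
    uv=np.atleast_2d(uv).astype(float)
    d=np.c_[(uv[:,0]-s["cx"])/s["fx"],(uv[:,1]-s["cy"])/s["fy"],np.ones(len(uv))]@s["R"]
    C=-s["R"].T@s["t"]; k=(z-C[2])/d[:,2]
    return C+d*k[:,None]
def pose(p,X):
    c,sn=np.cos(p[2]),np.sin(p[2]); X=np.atleast_2d(X)
    return np.c_[p[0]+c*X[:,0]-sn*X[:,1],p[1]+sn*X[:,0]+c*X[:,1],X[:,2]]
def edgefit(views,edges,p0,sig=1.0,rng=(0.012,0.012,0.08),verbose=True):
    """views: list of snapshots; edges: list of (viewidx,A,B,w)."""
    G=[]
    for s in views:
        im=cv2.GaussianBlur(s["image"].astype(np.float32),(0,0),sig)
        G.append((np.stack([cv2.Sobel(im,cv2.CV_32F,1,0),cv2.Sobel(im,cv2.CV_32F,0,1)],-1)))
    def score(p):
        tot=0
        for vi,A,B,w in edges:
            n=40; f=np.linspace(.06,.94,n)[:,None]
            uv=proj(views[vi],pose(p,np.array(A)*(1-f)+np.array(B)*f)).astype(np.float32)
            d=uv[-1]-uv[0]; nn=np.array([-d[1],d[0]])/np.linalg.norm(d)
            g=cv2.remap(G[vi].reshape(G[vi].shape[0],G[vi].shape[1],-1)[...,:4],uv[None,:,0],uv[None,:,1],cv2.INTER_LINEAR)[0]
            g2=cv2.remap(G[vi].reshape(G[vi].shape[0],G[vi].shape[1],-1)[...,2:6],uv[None,:,0],uv[None,:,1],cv2.INTER_LINEAR)[0]
            gx=np.c_[g[:,0],g[:,2],g2[:,2]] ; gy=np.c_[g[:,1],g[:,3],g2[:,3]]
            # layout is (c0x,c0y,c1x,c1y,c2x,c2y)
            tot+=w*np.linalg.norm((gx*nn[0]+gy*nn[1]).mean(0))
        return -tot
    from scipy.optimize import differential_evolution
    b=[(a-r,a+r) for a,r in zip(p0,rng)]
    r=differential_evolution(score,b,seed=1,maxiter=60,popsize=12,tol=1e-6)
    if verbose: print("score",r.fun,score(p0),"pose mm,deg",np.round([r.x[0]*1e3,r.x[1]*1e3,np.degrees(r.x[2])],2))
    return r.x
def boxedges(dx,dy,h):
    a,b=dx/2,dy/2
    c=[(a,b,h),(-a,b,h),(-a,-b,h),(a,-b,h)]
    return [(c[i],c[(i+1)%4]) for i in range(4)]
E
python3 - <<'E'
from h import *
T=load("top0.npz");S=load("scene0.npz")
def g(u,v,sc=6,o=(250,135)): return (o[0]+(u+.5)/sc-.5,o[1]+(v+.5)/sc-.5)
print("org inner,front",back(T,[g(412,322),g(98,332)],.095).round(4))
print("box +x corners",back(T,[g(118,447),g(418,420)],.075).round(4))
print("bishop head,foot",back(T,[g(218,393),g(385,380)],.012).round(4))
A=lambda u,v:g(u,v,6,(75,175))
r=back(T,[A(78,578),A(195,378),A(375,80)],.044); print("rod: handle end, ferrule, bend",r.round(4))
print("ash corners",back(T,[A(240,45),A(500,190),A(340,438),A(85,290)],.05).round(4))
print("pawn/rook/green base", back(T,[(220,241),(214,127),(218,171)],0).round(4))
sg=lambda u,v:g(u,v,5,(170,115)); 
print("scene box top",back(S,[sg(333,190),sg(412,140),sg(533,240),sg(455,277)],.075).round(4), "org front corner, inner",back(S,[sg(410,285),sg(302,358),sg(287,192)],.095).round(4))
E
```

```text
org inner,front [[ 0.583  -0.2082  0.095 ]
 [ 0.5759 -0.0845  0.095 ]]
box +x corners [[ 0.5322 -0.0941  0.075 ]
 [ 0.546  -0.2139  0.075 ]]
bishop head,foot [[ 0.5607 -0.1384  0.012 ]
 [ 0.5681 -0.2095  0.012 ]]
rod: handle end, ferrule, bend [[0.3719 0.3451 0.044 ]
 [0.454  0.3024 0.044 ]
 [0.5789 0.2352 0.044 ]]
ash corners [[0.5913 0.2902 0.05  ]
 [0.534  0.1796 0.05  ]
 [0.4313 0.2397 0.05  ]
 [0.4886 0.3477 0.05  ]]
pawn/rook/green base [[0.4524 0.0276 0.    ]
 [0.7506 0.0534 0.    ]
 [0.6335 0.0389 0.    ]]
scene box top [[ 0.5456 -0.2123  0.075 ]
 [ 0.4669 -0.2205  0.075 ]
 [ 0.4662 -0.0849  0.075 ]
 [ 0.5329 -0.0895  0.075 ]] org front corner, inner [[ 0.5752 -0.0864  0.095 ]
 [ 0.6733 -0.0761  0.095 ]
 [ 0.5855 -0.2123  0.095 ]]
```

```bash
python3 - <<'E'
from h import *
T=load("top0.npz");S=load("scene0.npz")
V=[T,S]; y0=np.radians(5)
m=1e-3
def E(vi,a,b,w=1): return (vi,np.array(a)*m,np.array(b)*m,w)
org=[[E(0,(0,0,95),(0,125,95)),E(0,(0,0,95),(-100,0,95)),E(0,(0,125,95),(98,125,95)),E(0,(0,20,0),(0,125,0))],
     [E(1,(0,0,95),(0,125,95)),E(1,(0,0,95),(-40,0,95)),E(1,(0,125,95),(98,125,95)),E(1,(0,125,50),(0,125,95))]]
p0=(.583,-.2085,y0)
po=[edgefit(V,e,p0) for e in (org[0],org[1],org[0]+org[1])]
be=boxedges(85,122,75)
box=[[E(0,a,b) for a,b in be],[E(1,a,b) for a,b in be]+[E(1,(42.5,61,0),(42.5,61,75)),E(1,(-42.5,61,0),(-42.5,61,75))]]
c=(.4975,-.154,y0)
pb=[edgefit(V,e,c) for e in (box[0],box[1],box[0]+box[1])]
ae=boxedges(120,120,50)
ash=[[E(0,a,b) for a,b in ae],[E(1,a,b) for a,b in ae]]
pa=[edgefit(V,e,(.511,.264,np.radians(-28.5))) for e in (ash[0],ash[1],ash[0]+ash[1])]
# rod in rod_handle frame, z=44
h=[((-45,9,52),(45,9,52)),((-45,-9,52),(45,-9,52)),((-45,9,52),(-45,-9,52))]
sh=[((55,4,44),(188,4,44)),((55,-4,44),(188,-4,44))]
rod=[[E(0,a,b) for a,b in h+sh],[E(1,a,b) for a,b in h+sh]]
pr=[edgefit(V,e,(.412,.324,np.radians(-28.3)),sig=.7) for e in (rod[0],rod[1],rod[0]+rod[1])]
np.savez("fit.npz",po=po,pb=pb,pa=pa,pr=pr)
# overlay
for nm,s,vi in(("top",T,0),("scene",S,1)):
    k=4; im=cv2.resize(s["image"],None,fx=k,fy=k,interpolation=cv2.INTER_CUBIC)
    for P,EE in((po[2],org),(pb[2],box),(pa[2],ash),(pr[2],rod)):
        for v,a,b,w in EE[vi]:
            q=(proj(s,pose(P,np.array([a,b])))+.5)*k-.5
            cv2.line(im,*[tuple(int(round(x)) for x in z) for z in q],(0,255,0),1)
    if vi==0: cv2.imwrite("pics/ov_top_gap.png",im[530:1010,1000:1540]); cv2.imwrite("pics/ov_top_ash.png",im[700:1120,280:720])
    else: cv2.imwrite("pics/ov_sc_gap.png",im[480:900,680:1160]);cv2.imwrite("pics/ov_sc_ash.png",im[800:1100,1200:1600])
E
python3 - <<'E'
import cv2,numpy as np
a=[cv2.imread(f"pics/ov_{n}.png") for n in("top_gap","top_ash","sc_gap","sc_ash")]
W=np.zeros((900,1040,3),np.uint8)
def put(i,y,x,h,w): W[y:y+h,x:x+w]=a[i][:h,:w]
put(0,0,0,480,540);put(1,0,560,420,440);put(2,480,0,420,480);put(3,480,560,300,400)
cv2.imwrite("pics/ov.png",cv2.resize(W,(693,600),interpolation=cv2.INTER_AREA))
E
```

```text
Still running in the background as job /tmp/bash_jobs.1000/f30eeb58e498 (pid 569). You'll get a notice when it ends.
```

```bash
cat /tmp/bash_jobs.1000/f30eeb58e498/std*; nproc; uptime
```

```text
4
 16:21:38 up 12 min,  0 users,  load average: 1.00, 0.90, 0.52
```

```bash
kill -- -$(cat /tmp/bash_jobs.1000/f30eeb58e498/pid)
python3 - <<'E'
s=open("h.py").read()
a=s.index("            g=cv2.remap"); b=s.index("            # layout")
s=s[:a]+"""            mx,my=uv[None,:,0].copy(),uv[None,:,1].copy()
            gx=cv2.remap(G[vi][0],mx,my,cv2.INTER_LINEAR)[0]; gy=cv2.remap(G[vi][1],mx,my,cv2.INTER_LINEAR)[0]
"""+s[b:]
s=s.replace("G.append((np.stack([cv2.Sobel(im,cv2.CV_32F,1,0),cv2.Sobel(im,cv2.CV_32F,0,1)],-1)))","G.append((cv2.Sobel(im,cv2.CV_32F,1,0),cv2.Sobel(im,cv2.CV_32F,0,1)))")
s=s.replace("import numpy as np, cv2","import numpy as np, cv2\ncv2.setNumThreads(1)")
open("h.py","w").write(s)
E
cat > fit0.py <<'E'
from h import *
T=load("top0.npz");S=load("scene0.npz")
V=[T,S]; y0=np.radians(5)
m=1e-3
def E(vi,a,b,w=1): return (vi,np.array(a)*m,np.array(b)*m,w)
org=[[E(0,(0,0,95),(0,125,95)),E(0,(0,0,95),(-100,0,95)),E(0,(0,125,95),(98,125,95)),E(0,(0,20,0),(0,125,0))],
     [E(1,(0,0,95),(0,125,95)),E(1,(0,0,95),(-40,0,95)),E(1,(0,125,95),(98,125,95)),E(1,(0,125,50),(0,125,95))]]
p0=(.583,-.2085,y0)
po=[edgefit(V,e,p0) for e in (org[0],org[1],org[0]+org[1])]
be=boxedges(85,122,75)
sc=lambda L,vi:[E(vi,a,b) for a,b in L]
box=[sc(be,0),sc(be,1)+[E(1,(42.5,61,0),(42.5,61,75)),E(1,(-42.5,61,0),(-42.5,61,75))]]
c=(.4975,-.154,y0)
pb=[edgefit(V,e,c) for e in (box[0],box[1],box[0]+box[1])]
ae=boxedges(120,120,50)
ash=[sc(ae,0),sc(ae,1)]
pa=[edgefit(V,e,(.511,.264,np.radians(-28.5))) for e in (ash[0],ash[1],ash[0]+ash[1])]
h=[((-45,9,52),(45,9,52)),((-45,-9,52),(45,-9,52)),((-45,9,52),(-45,-9,52))]
sh=[((55,4,44),(188,4,44)),((55,-4,44),(188,-4,44))]
rod=[sc(h+sh,0),sc(h+sh,1)]
pr=[edgefit(V,e,(.412,.324,np.radians(-28.3)),sig=.7) for e in (rod[0],rod[1],rod[0]+rod[1])]
np.savez("fit.npz",po=po,pb=pb,pa=pa,pr=pr)
W=np.zeros((900,1040,3),np.uint8)
def put(a,y,x): W[y:y+a.shape[0],x:x+a.shape[1]]=a
for nm,s,vi in(("top",T,0),("scene",S,1)):
    k=4; im=cv2.resize(s["image"],None,fx=k,fy=k,interpolation=cv2.INTER_CUBIC)
    for P,EE in((po[2],org),(pb[2],box),(pa[2],ash),(pr[2],rod)):
        for v,a,b,w in EE[vi]:
            q=(proj(s,pose(P,np.array([a,b])*m if 0 else np.array([a,b])))+.5)*k-.5
            cv2.line(im,*[tuple(int(round(x)) for x in z) for z in q],(0,255,0),1)
    if vi==0: put(im[530:1010,1000:1540],0,0); put(im[700:1120,280:720],0,560)
    else: put(im[480:900,680:1160],480,0); put(im[780:1100,1200:1600],480,560)
cv2.imwrite("pics/ov.png",cv2.resize(W,(693,600),interpolation=cv2.INTER_AREA))
E
time OMP_NUM_THREADS=1 timeout 500 python3 -u fit0.py
```

```text
score -512.4158325195312 -322.25763 pose mm,deg [ 571.9  -211.47    3.95]
score -418.55108642578125 -392.82736 pose mm,deg [ 586.86 -209.61    5.82]
score -820.7916870117188 -715.08496 pose mm,deg [ 572.28 -211.23    4.19]
score -607.2001342773438 -437.59338 pose mm,deg [ 498.55 -157.52    6.31]
score -809.08349609375 -790.72235 pose mm,deg [ 496.36 -152.66    5.88]
score -1353.0958251953125 -1228.3157 pose mm,deg [ 497.88 -156.98    6.99]
score -1114.4012451171875 -983.9995 pose mm,deg [511.21 267.43 -28.51]
score -924.5870971679688 -740.6057 pose mm,deg [514.23 271.96 -28.44]
score -1926.502 -1724.6052 pose mm,deg [511.58 267.9  -28.35]
score -783.6217041015625 -411.89578 pose mm,deg [410.1  321.26 -28.61]
score -420.9495 -268.4079 pose mm,deg [415.66 331.42 -28.9 ]
score -1022.8037719726562 -680.3037 pose mm,deg [410.21 321.69 -28.49]
real	0m44.503s
user	0m43.261s
sys	0m0.357s
```

View pics/ov.png

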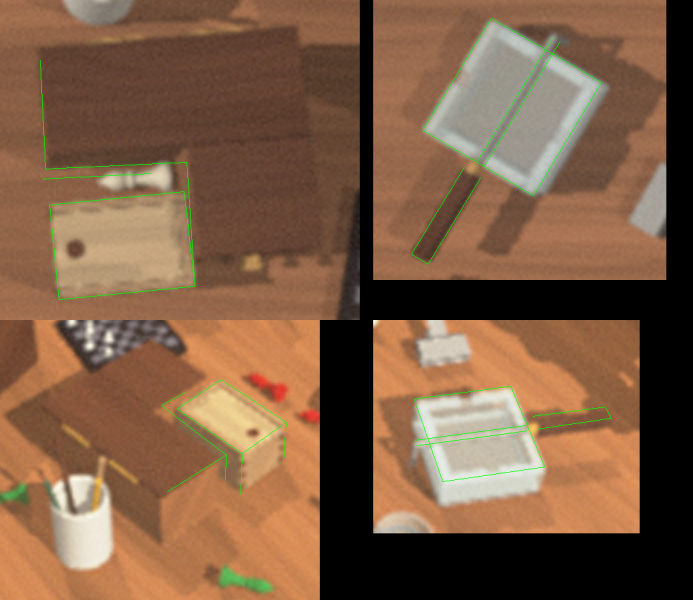

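```bash
cat >> h.py <<'E'
from scipy.spatial.transform import Rotation as Ro
def tool(o): return Ro.from_euler('xyz',o["orientation"],degrees=True).as_matrix(), np.array(o["tool_pos"])
E
python3 - <<'E'
from h import *
from plant import ctrl
R,p=tool(ctrl.get_obs()); print(R.round(3),p)
T=load("top0.npz");S=load("scene0.npz");V=[T,S];m=1e-3
def E(vi,a,b,w=1): return (vi,np.array(a)*m,np.array(b)*m,w)
o0=[E(0,(0,0,95),(0,125,95)),E(0,(0,0,95),(-95,0,95)),E(0,(0,125,95),(95,125,95)),E(0,(0,125,0),(0,60,0)),]
o1=[E(1,(0,0,95),(0,125,95)),E(1,(0,0,95),(-40,0,95)),E(1,(0,125,95),(95,125,95)),E(1,(0,125,50),(0,125,95))]
for e in (o0[:3],o1): edgefit(V,e,(.585,-.2095,np.radians(6)),rng=(.006,.008,.03),sig=.8)
E
```

```text
[[-0.     0.926 -0.378]
 [-0.002 -0.378 -0.926]
 [-1.     0.     0.002]] [0.25512914 0.62448344 0.25068464]
score -235.55276489257812 -170.86893 pose mm,deg [ 587.5  -209.78    4.28]
score -460.8077392578125 -444.17343 pose mm,deg [ 586.86 -209.57    5.8 ]
```

Emit:
{"method": "send_rows", "body": {
  "deltas": [
    {"dx":13,"dy":32,"dz":28},
    {"dx":13,"dy":32,"dz":28},
    {"dx":13,"dy":32,"dz":28},
    {"dx":13,"dy":32,"dz":28},
    {"dx":13,"dy":32,"dz":28},
    {"dx":13,"dy":32,"dz":28},
    {"dx":13,"dy":32,"dz":28},
    {"dx":13,"dy":32,"dz":28},
    {"ax":0.64},
    {"ax":0.64},
    {"dx":0}
  ]
}}

```text
validation failed for argument at $.de...
```

Emit:
{"method": "send_rows", "body": {
  "deltas": [
    {"dx":13,"dy":32,"dz":28,"ax":0,"ay":0,"az":0,"fingers":1}
  ]
}}

```text
clock: 0.22
tool_pos: [0.2737, 0.5882, 0.238]
orientation: [175.8, 90.0, 63.7]
force: [0.7, 0.3, -0.2]
opening: 0.0875
```

Emit:
{"method": "send_rows", "body": {
  "deltas": [
    {"dx":13,"dy":32,"dz":28,"ax":0,"ay":0,"az":0,"fingers":1},
    {"dx":13,"dy":32,"dz":28,"ax":0,"ay":0,"az":0,"fingers":1},
    {"dx":13,"dy":32,"dz":28,"ax":0,"ay":0,"az":0,"fingers":1},
    {"dx":13,"dy":32,"dz":28,"ax":0,"ay":0,"az":0,"fingers":1},
    {"dx":13,"dy":32,"dz":28,"ax":0,"ay":0,"az":0,"fingers":1},
    {"dx":13,"dy":32,"dz":28,"ax":0,"ay":0,"az":0,"fingers":1},
    {"dx":13,"dy":32,"dz":28,"ax":0,"ay":0,"az":0,"fingers":1},
    {"dx":0,"dy":0,"dz":0,"ax":0.64,"ay":0,"az":0,"fingers":1},
    {"dx":0,"dy":0,"dz":0,"ax":0.64,"ay":0,"az":0,"fingers":1},
    {"dx":0,"dy":0,"dz":0,"ax":0,"ay":0,"az":0,"fingers":1}
  ]
}}

```text
clock: 1.48
tool_pos: [0.4075, 0.3204, 0.1473]
orientation: [-12.6, 90.0, -131.2]
force: [0.6, -0.7, 0.2]
opening: 0.0874
```

```bash
cat > look.py <<'E'
import sys
from h import *
from plant import ctrl
tag=sys.argv[1]
for n in ("top","scene"):
    s=ctrl.snapshot(n); np.savez(f"{n}{tag}.npz",**s); cv2.imwrite(f"pics/{n}{tag}.png",s["image"])
o=ctrl.get_obs(); R,p=tool(o)
print(o["clock"],"pos",p.round(4),"force",np.round(o["force"],2),"j",np.round(o["joint_pos"],1),"open",o["opening"]); print(R.round(4))
np.savez(f"obs{tag}.npz",R=R,p=p)
E
python3 look.py 1
python3 - <<'E'
import cv2
t=cv2.imread("pics/top1.png"); s=cv2.imread("pics/scene1.png")
cv2.imwrite("pics/c1.png",cv2.hconcat([cv2.resize(t[180:310,60:190],(390,390),interpolation=2),cv2.resize(s[165:295,290:420],(390,390),interpolation=2)]))
E
```

```text
1.575 pos [0.4075 0.3207 0.1474] force [ 0.31 -0.07 -0.53] j [ 59.9  11.4 -27.   -0.  -51.6   1.6] open 0.08731783426128388
[[-2.000e-04  8.785e-01 -4.778e-01]
 [-2.000e-04 -4.778e-01 -8.785e-01]
 [-1.000e+00 -1.000e-04  2.000e-04]]
```

View pics/c1.png

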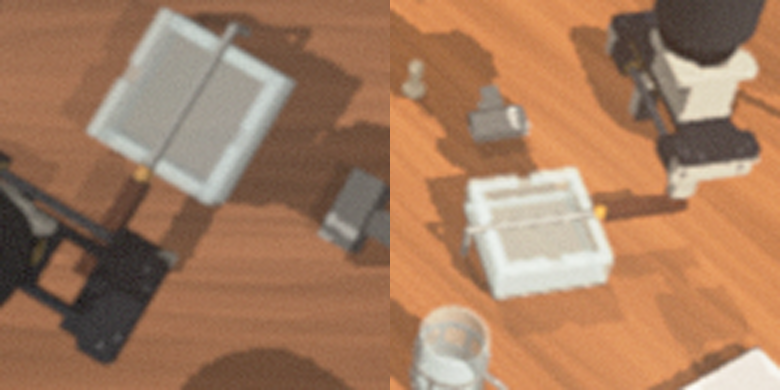

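Run:
```python
from h import *
O=np.load("obs1.npz");R,p=O["R"],O["p"]
ims=[]
for n,(r0,c0) in(("top",(215,60)),("scene",(150,340))):
    s=load(n+"1.npz"); k=6
    im=cv2.resize(s["image"],None,fx=k,fy=k,interpolation=cv2.INTER_CUBIC)
    # pad inner faces at tips: +-44 in z, y +-9.5, x 25
    for sg in(1,-1):
        pts=[p+R@np.array([x,y,sg*z])/1e3 for z in(43.7,) for x,y in((25,9.5),(25,-9.5),(-10,-9.5),(-10,9.5))]
        q=(proj(s,pts)+.5)*k-.5; cv2.polylines(im,[q.round().astype(int)],True,(0,255,0),1)
        q=(proj(s,[p+R@np.array([25,y,sg*65])/1e3 for y in(-9.5,9.5)])+.5)*k-.5; cv2.line(im,*[tuple(map(int,x)) for x in q],(0,0,255),1)
    ims.append(im[r0*k:r0*k+80*k,c0*k:c0*k+65*k])
cv2.imwrite("pics/g1.png",cv2.hconcat(ims))
```

```text
(no output)
```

View pics/g1.png

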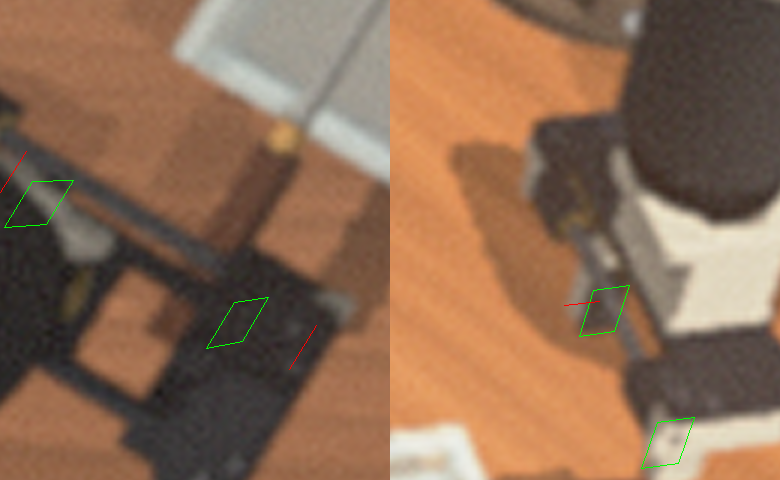

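Emit:
{"method": "send_rows", "body": {
  "deltas": [
    {"dx":20,"dy":2,"dz":-2,"ax":0,"ay":0,"az":0,"fingers":0.5},
    {"dx":20,"dy":0,"dz":0,"ax":0,"ay":0,"az":0,"fingers":0.5},
    {"dx":12,"dy":0,"dz":0,"ax":0,"ay":0,"az":0,"fingers":0.5},
    {"dx":0,"dy":0,"dz":0,"ax":0,"ay":0,"az":0,"fingers":0.5}
  ]
}}

```text
clock: 2.08
tool_pos: [0.4099, 0.3211, 0.0948]
orientation: [-2.7, 89.9, -121.3]
force: [0.2, 0.1, -0.0]
opening: 0.0534
```

```bash
python3 look.py 2
cat > ov2.py <<'E'
import sys
from h import *
t=sys.argv[1]; hw=float(sys.argv[2]); 
O=np.load(f"obs{t}.npz");R,p=O["R"],O["p"]
ims=[]
for n,(r0,c0) in(("top",(220,55)),("scene",(170,340))):
    s=load(n+t+".npz"); k=6
    im=cv2.resize(s["image"],None,fx=k,fy=k,interpolation=cv2.INTER_CUBIC)
    for sg in(1,-1):
        pts=[p+R@np.array([25,y,sg*z])/1e3 for y,z in((9.5,hw),(-9.5,hw),(-9.5,hw+21),(9.5,hw+21))]
        q=(proj(s,pts)+.5)*k-.5; cv2.polylines(im,[q.round().astype(int)],True,(0,255,0),1)
    q=(proj(s,[p+R@np.array([6,0,0])/1e3])+.5)*k-.5; cv2.circle(im,tuple(map(int,q[0])),2,(0,0,255),-1)
    P=(.4101,.3213,np.radians(-28.6))
    c=[(-.045,.009,.052),(.045,.009,.052),(.045,-.009,.052),(-.045,-.009,.052)]
    q=(proj(s,pose(P,np.array(c)))+.5)*k-.5; cv2.polylines(im,[q.round().astype(int)],True,(255,255,0),1)
    ims.append(im[r0*k:r0*k+80*k,c0*k:c0*k+65*k])
cv2.imwrite(f"pics/g{t}.png",cv2.hconcat(ims))
E
python3 ov2.py 2 22
```

```text
2.175 pos [0.4104 0.3218 0.096 ] force [-0.05  0.19  0.3 ] j [ 59.7  15.3 -30.    0.  -44.6   1.7] open 0.04642393645048722
[[ 4.000e-04  8.781e-01 -4.784e-01]
 [ 2.000e-04 -4.784e-01 -8.781e-01]
 [-1.000e+00  2.000e-04 -4.000e-04]]
```

View pics/g2.png

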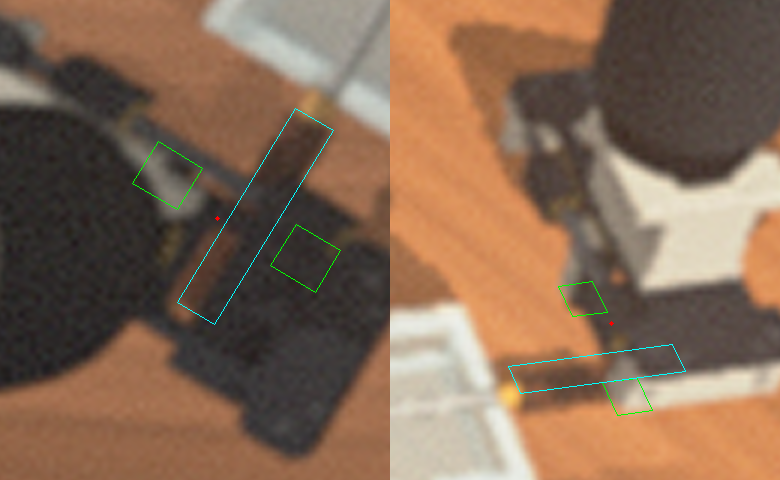

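Run:
```python
from h import *
O=np.load("obs2.npz");R,p=O["R"],O["p"]; s=load("scene2.npz"); k=12
im=cv2.resize(s["image"],None,fx=k,fy=k,interpolation=cv2.INTER_CUBIC)
im=np.clip(im.astype(float)*1.8,0,255).astype(np.uint8)
hw=22.5
for sg in(1,-1):
    for x in(25,):
        pts=[p+R@np.array([x,y,sg*z])/1e3 for y,z in((9.5,hw),(-9.5,hw),(-9.5,hw+21),(9.5,hw+21))]
        q=(proj(s,pts)+.5)*k-.5; cv2.polylines(im,[q.round().astype(int)],True,(0,255,0),1)
    q=(proj(s,[p+R@np.array([x,0,sg*hw])/1e3 for x in(25,-20)])+.5)*k-.5; cv2.line(im,*[tuple(map(int,v)) for v in q],(0,255,0),1)
im=im[188*k:238*k,345*k:405*k]; cv2.imwrite("pics/g2z.png",im)
```

```text
(no output)
```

View pics/g2z.png

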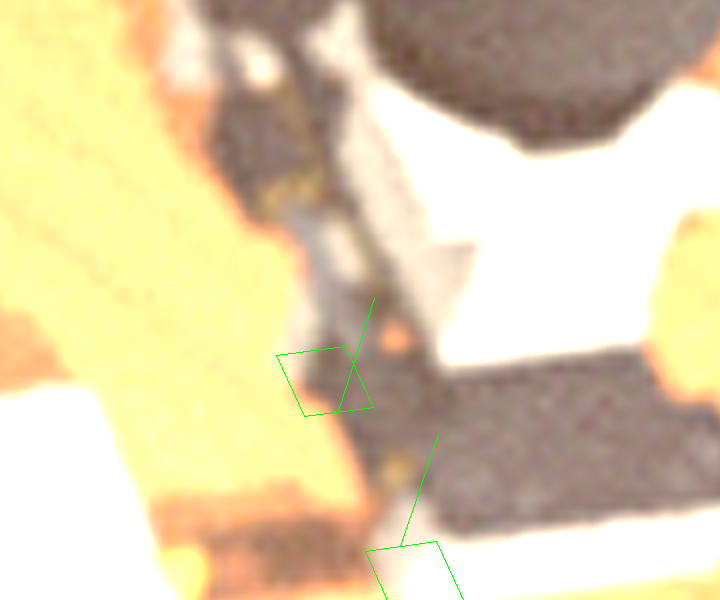

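Emit:
{"method": "send_rows", "body": {
  "deltas": [
    {"dx":0,"dy":0,"dz":0,"ax":0,"ay":0,"az":0,"fingers":1},
    {"dx":0,"dy":0,"dz":0,"ax":0,"ay":0,"az":0,"fingers":1},
    {"dx":0,"dy":0,"dz":0,"ax":0,"ay":0,"az":0,"fingers":1},
    {"dx":16,"dy":0,"dz":0,"ax":0,"ay":0,"az":0,"fingers":1},
    {"dx":16,"dy":0,"dz":0,"ax":0,"ay":0,"az":0,"fingers":1},
    {"dx":14,"dy":0,"dz":0,"ax":0,"ay":0,"az":0,"fingers":0.6},
    {"dx":0,"dy":0,"dz":0,"ax":0,"ay":0,"az":0,"fingers":0.45},
    {"dx":0,"dy":0,"dz":0,"ax":0,"ay":0,"az":0,"fingers":0.4},
    {"dx":0,"dy":0,"dz":0,"ax":0,"ay":0,"az":0,"fingers":0.36}
  ]
}}

```text
clock: 3.3
tool_pos: [0.4105, 0.3218, 0.0501]
orientation: [173.7, 89.9, 55.1]
force: [-0.1, -1.2, 0.5]
opening: 0.0529
```

```bash
python3 look.py 3
python3 - <<'E'
import cv2
t=cv2.imread("pics/top3.png"); s=cv2.imread("pics/scene3.png")
cv2.imwrite("pics/c3.png",cv2.hconcat([cv2.resize(t[180:280,60:140],(400,500),interpolation=2),cv2.resize(s[180:280,320:400],(400,500),interpolation=2)]))
E
```

```text
3.4 pos [0.4104 0.3217 0.0501] force [-0.44  0.41 -0.1 ] j [ 59.7  19.2 -32.6   0.  -38.2   1.7] open 0.045324331188563396
[[ 5.000e-04  8.778e-01 -4.790e-01]
 [ 8.000e-04 -4.790e-01 -8.778e-01]
 [-1.000e+00  0.000e+00 -1.000e-03]]
```

View pics/c3.png

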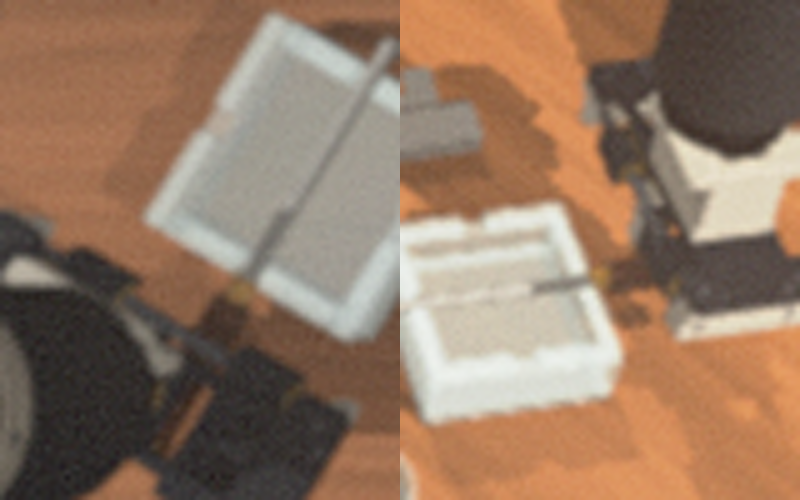

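Emit:
{"method": "send_rows", "body": {
  "deltas": [
    {"dx":0,"dy":0,"dz":0,"ax":0,"ay":0,"az":0,"fingers":0.36},
    {"dx":0,"dy":0,"dz":0,"ax":0,"ay":0,"az":0,"fingers":0.34},
    {"dx":0,"dy":0,"dz":0,"ax":0,"ay":0,"az":0,"fingers":0.32},
    {"dx":0,"dy":0,"dz":0,"ax":0,"ay":0,"az":0,"fingers":0.31},
    {"dx":0,"dy":0,"dz":0,"ax":0,"ay":0,"az":0,"fingers":0.3}
  ]
}}

```text
clock: 4.03
tool_pos: [0.4103, 0.3215, 0.0496]
orientation: [-38.5, 90.0, -157.1]
force: [-0.9, 0.4, -0.7]
opening: 0.0263
```

Run:
```python
from plant import ctrl
import numpy as np
o=ctrl.get_obs(); print(o["force"],o["moment"],o["opening"])
```

```text
[-0.85433729  0.37220039 -0.70792732] [0.01382122 0.04479522 0.06738585] 0.026279759936345383
```

Emit:
{"method": "send_rows", "body": {
  "deltas": [
    {"dx":0,"dy":0,"dz":0,"ax":0,"ay":0,"az":0,"fingers":0.27},
    {"dx":0,"dy":0,"dz":0,"ax":0,"ay":0,"az":0,"fingers":0.25},
    {"dx":0,"dy":0,"dz":0,"ax":0,"ay":0,"az":0,"fingers":0.23},
    {"dx":0,"dy":0,"dz":0,"ax":0,"ay":0,"az":0,"fingers":0.2},
    {"dx":0,"dy":0,"dz":0,"ax":0,"ay":0,"az":0,"fingers":0},
    {"dx":0,"dy":0,"dz":0,"ax":0,"ay":0,"az":0,"fingers":0}
  ]
}}

```text
clock: 4.78
tool_pos: [0.4103, 0.3216, 0.0496]
orientation: [174.7, 90.0, 56.1]
force: [0.4, 0.5, -0.5]
opening: 0.0177
```

```bash
python3 look.py 4
python3 - <<'E'
import cv2
t=cv2.imread("pics/top4.png"); s=cv2.imread("pics/scene4.png")
cv2.imwrite("pics/c4.png",cv2.hconcat([cv2.resize(t[175:275,70:150],(400,500),interpolation=2),cv2.resize(s[180:280,310:390],(400,500),interpolation=2)]))
E
```

```text
4.875 pos [0.4104 0.3217 0.0496] force [ 0.52  0.72 -0.17] j [ 59.7  19.2 -32.6   0.  -38.2   1.7] open 0.01750694865424172
[[ 2.000e-04  8.779e-01 -4.789e-01]
 [ 3.000e-04 -4.789e-01 -8.779e-01]
 [-1.000e+00  1.000e-04 -4.000e-04]]
```

View pics/c4.png

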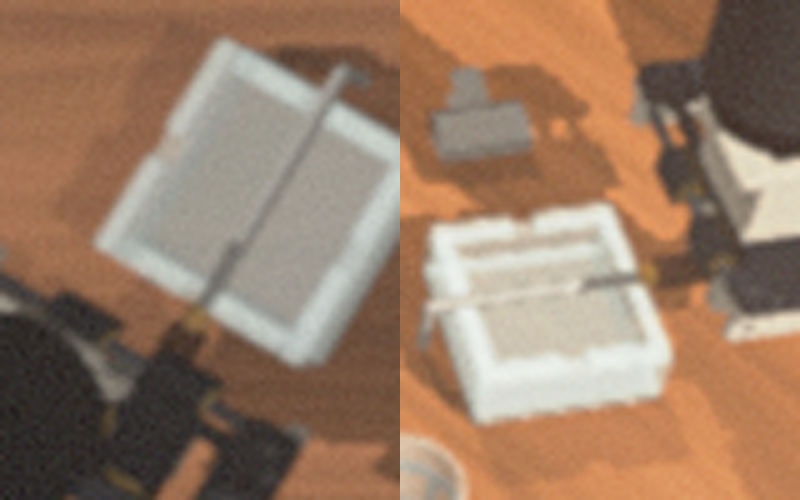

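The handle is gripped: opening 17.5 mm against an 18 mm handle, and the ashtray is unmoved. Now I lift straight up.

Emit:
{"method": "send_rows", "body": {
  "deltas": [
    {"dx":-3,"dy":0,"dz":0,"ax":0,"ay":0,"az":0,"fingers":0},
    {"dx":-6,"dy":0,"dz":0,"ax":0,"ay":0,"az":0,"fingers":0},
    {"dx":-12,"dy":0,"dz":0,"ax":0,"ay":0,"az":0,"fingers":0},
    {"dx":-20,"dy":0,"dz":0,"ax":0,"ay":0,"az":0,"fingers":0},
    {"dx":-25,"dy":0,"dz":0,"ax":0,"ay":0,"az":0,"fingers":0},
    {"dx":-25,"dy":0,"dz":0,"ax":0,"ay":0,"az":0,"fingers":0},
    {"dx":-20,"dy":0,"dz":0,"ax":0,"ay":0,"az":0,"fingers":0},
    {"dx":-10,"dy":0,"dz":0,"ax":0,"ay":0,"az":0,"fingers":0},
    {"dx":0,"dy":0,"dz":0,"ax":0,"ay":0,"az":0,"fingers":0}
  ]
}}

```text
clock: 6.0
tool_pos: [0.4103, 0.3216, 0.1713]
orientation: [-178.5, 89.9, 62.8]
force: [0.2, 0.2, -0.7]
opening: 0.0174
```

```bash
python3 look.py 5
python3 - <<'E'
import cv2
t=cv2.imread("pics/top5.png"); s=cv2.imread("pics/scene5.png")
cv2.imwrite("pics/c5.png",cv2.hconcat([cv2.resize(t[160:260,60:140],(400,500),interpolation=2),cv2.resize(s[150:250,300:380],(400,500),interpolation=2)]))
E
```

```text
6.1 pos [0.4099 0.3211 0.17  ] force [ 0.48  0.39 -0.66] j [ 59.7  10.2 -25.1  -0.  -54.8   1.7] open 0.017803391649680606
[[-7.000e-04  8.777e-01 -4.792e-01]
 [-7.000e-04 -4.792e-01 -8.777e-01]
 [-1.000e+00 -3.000e-04  9.000e-04]]
```

View pics/c5.png

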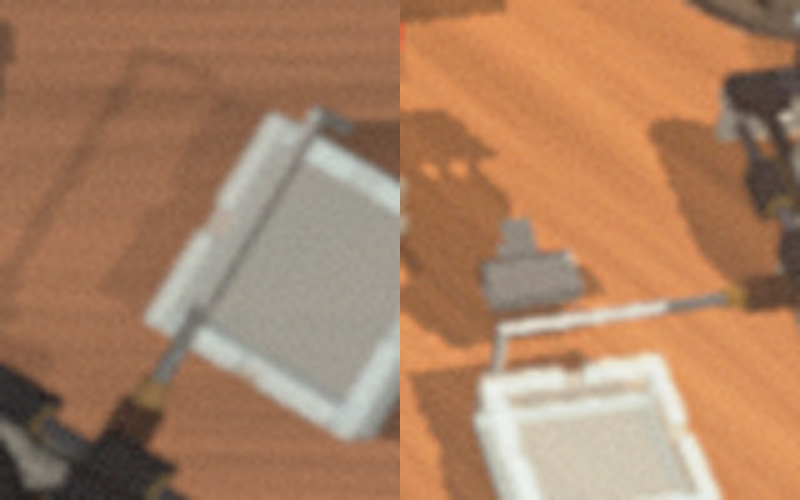

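```bash
cat >> h.py <<'E'
def plan(R,p,pt,yawdeg,n,zt=None):
    """rows: move to pt with total turn yaw (about world z), n rows; print"""
    d=(np.array(pt)-p)*1e3/n; R=R.copy(); 
    for i in range(n):
        l=R.T@d
        print({"dx":round(l[0],1),"dy":round(l[1],1),"dz":round(l[2],1),"ax":round(-yawdeg/5/n,2)})
        R=Ro.from_euler('z',yawdeg/n,degrees=True).as_matrix()@R
E
python3 - <<'E'
from h import *
O=np.load("obs5.npz")
R=O["R"]; R[:,0]=[0,0,-1]
plan(R,O["p"],(.5445,.0021,.170),-55.4,12)
E
```

```text
{'dx': np.float64(-0.0), 'dy': np.float64(22.6), 'dz': np.float64(18.0), 'ax': 0.92}
{'dx': np.float64(-0.0), 'dy': np.float64(24.0), 'dz': np.float64(16.1), 'ax': 0.92}
{'dx': np.float64(-0.0), 'dy': np.float64(25.2), 'dz': np.float64(14.1), 'ax': 0.92}
{'dx': np.float64(-0.0), 'dy': np.float64(26.2), 'dz': np.float64(12.0), 'ax': 0.92}
{'dx': np.float64(-0.0), 'dy': np.float64(27.1), 'dz': np.float64(9.9), 'ax': 0.92}
{'dx': np.float64(-0.0), 'dy': np.float64(27.8), 'dz': np.float64(7.7), 'ax': 0.92}
{'dx': np.float64(-0.0), 'dy': np.float64(28.3), 'dz': np.float64(5.4), 'ax': 0.92}
{'dx': np.float64(-0.0), 'dy': np.float64(28.7), 'dz': np.float64(3.1), 'ax': 0.92}
{'dx': np.float64(-0.0), 'dy': np.float64(28.8), 'dz': np.float64(0.8), 'ax': 0.92}
{'dx': np.float64(-0.0), 'dy': np.float64(28.8), 'dz': np.float64(-1.5), 'ax': 0.92}
{'dx': np.float64(-0.0), 'dy': np.float64(28.6), 'dz': np.float64(-3.9), 'ax': 0.92}
{'dx': np.float64(-0.0), 'dy': np.float64(28.2), 'dz': np.float64(-6.1), 'ax': 0.92}
```

Emit:
{"method": "send_rows", "body": {
  "deltas": [
    {"dx":0,"dy":23,"dz":18,"ax":0.92,"ay":0,"az":0,"fingers":0},
    {"dx":0,"dy":24,"dz":16,"ax":0.92,"ay":0,"az":0,"fingers":0},
    {"dx":0,"dy":25,"dz":14,"ax":0.92,"ay":0,"az":0,"fingers":0},
    {"dx":0,"dy":26,"dz":12,"ax":0.92,"ay":0,"az":0,"fingers":0},
    {"dx":0,"dy":27,"dz":10,"ax":0.92,"ay":0,"az":0,"fingers":0},
    {"dx":0,"dy":28,"dz":8,"ax":0.92,"ay":0,"az":0,"fingers":0},
    {"dx":0,"dy":28,"dz":5,"ax":0.92,"ay":0,"az":0,"fingers":0},
    {"dx":0,"dy":29,"dz":3,"ax":0.92,"ay":0,"az":0,"fingers":0},
    {"dx":0,"dy":29,"dz":1,"ax":0.92,"ay":0,"az":0,"fingers":0},
    {"dx":0,"dy":29,"dz":-2,"ax":0.92,"ay":0,"az":0,"fingers":0},
    {"dx":0,"dy":29,"dz":-4,"ax":0.92,"ay":0,"az":0,"fingers":0},
    {"dx":0,"dy":28,"dz":-6,"ax":0.92,"ay":0,"az":0,"fingers":0}
  ]
}}

```text
clock: 7.6
tool_pos: [0.5459, 0.0013, 0.1694]
orientation: [10.0, 89.9, -164.0]
force: [-0.2, 0.2, -1.8]
opening: 0.018
```

Emit:
{"method": "send_rows", "body": {
  "deltas": [
    {"dx":0,"dy":0,"dz":0,"ax":0,"ay":0,"az":0,"fingers":0}
  ]
}}

```text
clock: 7.72
tool_pos: [0.546, 0.0008, 0.1692]
orientation: [12.9, 89.9, -161.1]
force: [-0.2, 0.2, -1.2]
opening: 0.0177
```

```bash
python3 look.py 6
python3 - <<'E'
import cv2
t=cv2.imread("pics/top6.png"); s=cv2.imread("pics/scene6.png")
cv2.imwrite("pics/c6.png",cv2.hconcat([cv2.resize(t[150:270,220:340],(400,400),interpolation=2),cv2.resize(s[100:220,180:300],(400,400),interpolation=2)]))
E
```

```text
7.825 pos [0.5456 0.0021 0.1695] force [ 0.94  0.35 -0.35] j [ 20.8  12.5 -22.1  -0.  -55.5 -14.6] open 0.017499673116779198
[[-1.900e-03  1.075e-01 -9.942e-01]
 [-4.000e-04 -9.942e-01 -1.075e-01]
 [-1.000e+00  2.000e-04  1.900e-03]]
```

View pics/c6.png

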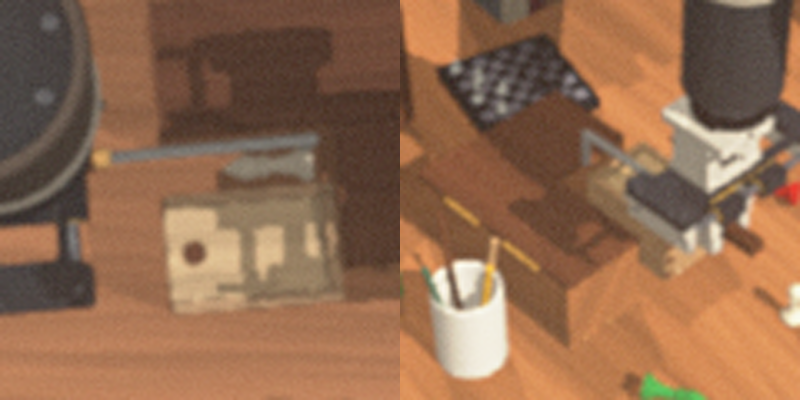

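```bash
cat > rodfit.py <<'E'
import sys
from h import *
t=sys.argv[1]; O=np.load(f"obs{t}.npz");R,p=O["R"],O["p"]
# params: tool-frame dy(mm), dz(mm), yaw(deg about tool x), pitch(deg about tool z)
def rodpts(q,P):
    dy,dz,yaw,pit=q; P=np.atleast_2d(P).astype(float) # rod frame: x along shaft, y= lateral(tool z), z= down(tool x)
    M=Ro.from_euler('xz',[yaw,pit],degrees=True).as_matrix()
    tl=np.c_[P[:,2],P[:,0],P[:,1]]@M.T+np.array([6,dy,dz])
    return p+tl@R.T/1e3
segs=[((55,4,0),(188,4,0)),((55,-4,0),(188,-4,0)),((194,-4,0),(194,4,0))]
leg=[((194,0,2),(194,0,40)),((186,0,6),(186,0,40))]
def score(q,views,use):
    tot=0
    for (s,G,L) in use:
        for a,b in L:
            f=np.linspace(.03,.97,40)[:,None]
            uv=proj(s,rodpts(q,np.array(a)*(1-f)+np.array(b)*f)).astype(np.float32)
            d=uv[-1]-uv[0]; n=np.array([-d[1],d[0]])/(np.linalg.norm(d)+1e-9)
            mx,my=uv[None,:,0].copy(),uv[None,:,1].copy()
            gx=cv2.remap(G[0],mx,my,1)[0]; gy=cv2.remap(G[1],mx,my,1)[0]
            w=np.linalg.norm(uv[-1]-uv[0])**.5
            tot+=w*np.linalg.norm((gx*n[0]+gy*n[1]).mean(0))
    return -tot
def grad(s,sig=.7):
    im=cv2.GaussianBlur(s["image"].astype(np.float32),(0,0),sig); return cv2.Sobel(im,cv2.CV_32F,1,0),cv2.Sobel(im,cv2.CV_32F,0,1)
T=load(f"top{t}.npz");S=load(f"scene{t}.npz")
from scipy.optimize import differential_evolution as DE
gT,gS=grad(T),grad(S)
for nm,use in(("top",[(T,gT,segs)]),("scene",[(S,gS,segs+leg)])):
    r=DE(lambda q:score(q,None,use),[(-12,12),(-8,8),(-4,4)]+([(-.01,.01)] if nm=="top" else [(-5,5)]),seed=0,maxiter=60,popsize=10)
    print(nm,"dy dz yaw pitch",r.x.round(2),r.fun, "nominal",score((0,0,0,0),None,use))
ims=[]
for s in(T,S):
    k=6; im=cv2.resize(s["image"],None,fx=k,fy=k,interpolation=cv2.INTER_CUBIC)
    c=proj(s,rodpts((0,0,0,0),(130,0,10)))[0]
    for a,b in segs+leg:
        q=(proj(s,rodpts((0,0,0,0),[a,b]))+.5)*k-.5; cv2.line(im,*[tuple(map(int,v.round())) for v in q],(0,255,0),1)
    x,y=int(c[0]*k)-195,int(c[1]*k)-200; ims.append(im[max(y,0):y+400,max(x,0):x+390])
cv2.imwrite(f"pics/rf{t}.png",cv2.hconcat(ims))
E
python3 rodfit.py 6
```

```text
top dy dz yaw pitch [-0.35  0.55 -0.67 -0.01] -2345.271728515625 nominal -2206.6245
scene dy dz yaw pitch [11.54  7.98 -1.59 -1.28] -1645.666748046875 nominal -1376.7498
```

View pics/rf6.png

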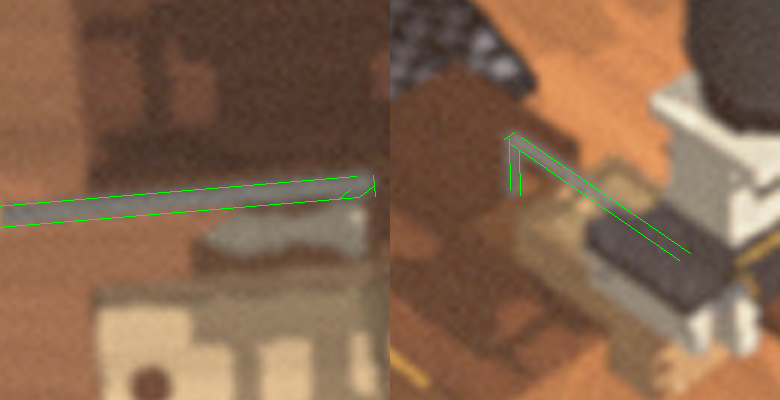

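Run:
```python
from h import *
T=load("top0.npz")
k=12; im=cv2.resize(T["image"],None,fx=k,fy=k,interpolation=cv2.INTER_CUBIC)
im=np.clip(im.astype(float)*1.7,0,255).astype(np.uint8)
for Y,col in((-211,(0,255,0)),(-215,(255,255,0))):
    P=(.5865,Y/1e3,np.radians(6))
    for z in(0,.095):
        q=(proj(T,pose(P,[(0,.125,z),(0,0,z),(-.1,0,z)]))+.5)*k-.5
        cv2.polylines(im,[q.round().astype(int)],False,col,1)
cv2.imwrite("pics/gapz.png",im[180*k:225*k,262*k:326*k])
g=lambda u,v:(262+(u+.5)/k-.5,180+(v+.5)/k-.5)
for z in (.0,.02,.028): print(z,back(T,[g(0,0)],z))
```

```text
0.0 [[ 0.61387313 -0.07510799  0.        ]]
0.02 [[ 0.61104625 -0.07479744  0.02      ]]
0.028 [[ 0.6099155  -0.07467322  0.028     ]]
```

View pics/gapz.png

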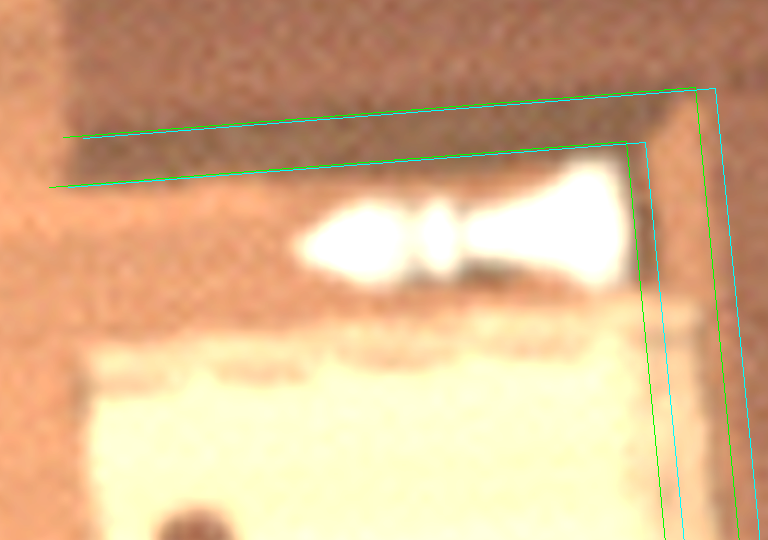

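Emit:
{"method": "send_rows", "body": {
  "deltas": [
    {"dx":0,"dy":0,"dz":0,"ax":0.16,"ay":0,"az":0,"fingers":0},
    {"dx":15,"dy":0,"dz":0,"ax":0,"ay":0,"az":0,"fingers":0},
    {"dx":15,"dy":0,"dz":0,"ax":0,"ay":0,"az":0,"fingers":0},
    {"dx":10,"dy":0,"dz":0,"ax":0,"ay":0,"az":0,"fingers":0},
    {"dx":0,"dy":0,"dz":0,"ax":0,"ay":0,"az":0,"fingers":0}
  ]
}}

```text
clock: 8.45
tool_pos: [0.5455, 0.0022, 0.1293]
orientation: [12.9, 89.9, -161.7]
force: [0.5, 0.0, -0.9]
opening: 0.0175
```

```bash
python3 look.py 7; python3 rodfit.py 7
```

```text
8.55 pos [0.5463 0.0024 0.1305] force [-0.28 -0.34 -0.57] j [ 20.8  14.9 -24.8   0.  -50.3 -15.4] open 0.018071832982953038
[[-1.000e-04  9.400e-02 -9.956e-01]
 [-3.000e-04 -9.956e-01 -9.400e-02]
 [-1.000e+00  3.000e-04  1.000e-04]]
top dy dz yaw pitch [ 1.2   1.23 -0.41  0.01] -2110.004638671875 nominal -2027.1045
scene dy dz yaw pitch [11.62  7.19 -1.18 -2.3 ] -1620.06884765625 nominal -1464.3342
```

View pics/rf7.png

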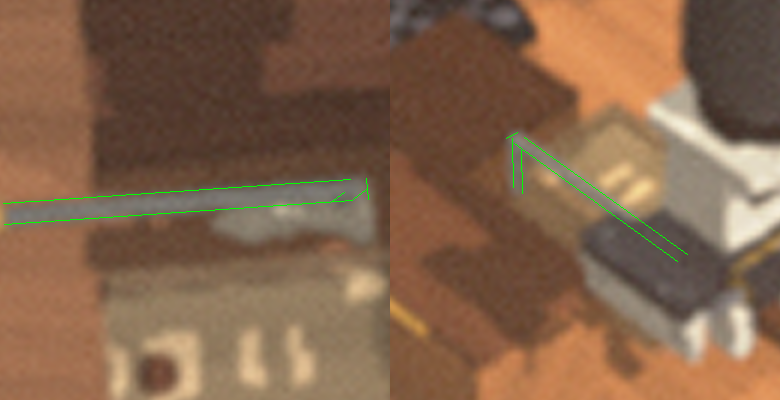

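Emit:
{"method": "send_rows", "body": {
  "deltas": [
    {"dx":10,"dy":0,"dz":0,"ax":0,"ay":0,"az":0,"fingers":0},
    {"dx":10,"dy":0,"dz":0,"ax":0,"ay":0,"az":0,"fingers":0},
    {"dx":6,"dy":0,"dz":0,"ax":0,"ay":0,"az":0,"fingers":0},
    {"dx":0,"dy":0,"dz":0,"ax":0,"ay":0,"az":0,"fingers":0}
  ]
}}

```text
clock: 9.05
tool_pos: [0.5458, 0.0022, 0.1038]
orientation: [14.9, 89.9, -159.7]
force: [0.9, -0.5, -0.8]
opening: 0.0177
```

Emit:
{"method": "send_rows", "body": {
  "deltas": [
    {"dx":8,"dy":0,"dz":0,"ax":0,"ay":0,"az":0,"fingers":0},
    {"dx":7,"dy":0,"dz":0,"ax":0,"ay":0,"az":0,"fingers":0},
    {"dx":4,"dy":0,"dz":0,"ax":0,"ay":0,"az":0,"fingers":0},
    {"dx":0,"dy":0,"dz":0,"ax":0,"ay":0,"az":0,"fingers":0}
  ]
}}

```text
clock: 9.55
tool_pos: [0.5459, 0.0023, 0.0852]
orientation: [15.6, 90.0, -159.1]
force: [-0.6, 0.6, -0.8]
opening: 0.0179
```

```bash
python3 look.py 8; python3 rodfit.py 8
```

```text
9.65 pos [0.5463 0.0024 0.0856] force [ 0.65  0.57 -0.85] j [ 20.8  18.2 -27.5   0.  -44.3 -15.4] open 0.017915443164264147
[[ 1.000e-04  9.390e-02 -9.956e-01]
 [-1.000e-04 -9.956e-01 -9.390e-02]
 [-1.000e+00  1.000e-04 -1.000e-04]]
top dy dz yaw pitch [ 7.82  0.55 -0.34 -0.  ] -2465.913330078125 nominal -2183.081
scene dy dz yaw pitch [ 7.21  7.99 -1.    4.19] -1934.22607421875 nominal -1710.1484
```

View pics/rf8.png

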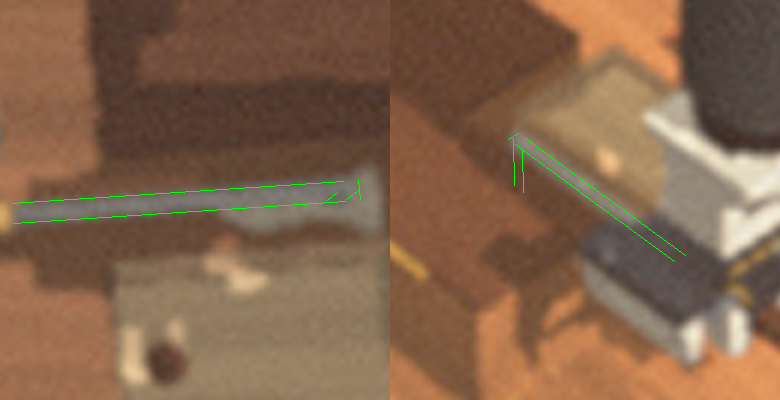

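Emit:
{"method": "send_rows", "body": {
  "deltas": [
    {"dx":0,"dy":5,"dz":0,"ax":0,"ay":0,"az":0,"fingers":0},
    {"dx":0,"dy":5,"dz":0,"ax":0,"ay":0,"az":0,"fingers":0},
    {"dx":0,"dy":4,"dz":0,"ax":0,"ay":0,"az":0,"fingers":0},
    {"dx":0,"dy":2,"dz":0,"ax":0,"ay":0,"az":0,"fingers":0}
  ]
}}

```text
clock: 10.15
tool_pos: [0.5477, -0.014, 0.0856]
orientation: [-174.8, 90.0, 10.6]
force: [0.0, -0.4, -1.6]
opening: 0.0175
```

Emit:
{"method": "send_rows", "body": {
  "deltas": [
    {"dx":0,"dy":1,"dz":0,"ax":0,"ay":0,"az":0,"fingers":0},
    {"dx":0,"dy":1,"dz":0,"ax":0,"ay":0,"az":0,"fingers":0}
  ]
}}

```text
clock: 10.4
tool_pos: [0.5479, -0.0156, 0.0856]
orientation: [-121.2, 90.0, 64.2]
force: [-0.6, -0.7, -0.7]
opening: 0.0176
```

Emit:
{"method": "send_rows", "body": {
  "deltas": [
    {"dx":0,"dy":1,"dz":0,"ax":0,"ay":0,"az":0,"fingers":0},
    {"dx":0,"dy":0,"dz":0,"ax":0,"ay":0,"az":0,"fingers":0}
  ]
}}

```text
clock: 10.65
tool_pos: [0.548, -0.0165, 0.0856]
orientation: [63.2, 90.0, -111.4]
force: [0.3, -0.6, -1.1]
opening: 0.0175
```

```bash
python3 look.py 9; python3 rodfit.py 9
```

```text
10.75 pos [ 0.5479 -0.0165  0.0856] force [ 0.27  0.21 -1.08] j [ 18.8  18.3 -27.3   0.  -44.4 -13.4] open 0.017689980728342013
[[-0.000e+00  9.380e-02 -9.956e-01]
 [-0.000e+00 -9.956e-01 -9.380e-02]
 [-1.000e+00  0.000e+00  1.000e-04]]
top dy dz yaw pitch [-2.29  0.89 -0.63 -0.  ] -2207.251953125 nominal -2143.4797
scene dy dz yaw pitch [11.98 -0.39  1.39 -1.12] -1731.9737548828125 nominal -1620.1985
```

View pics/rf9.png

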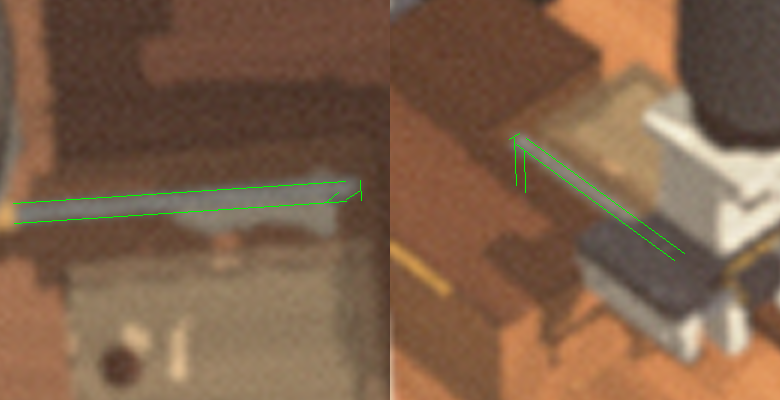

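Emit:
{"method": "send_rows", "body": {
  "deltas": [
    {"dx":0,"dy":1,"dz":0,"ax":0,"ay":0,"az":0,"fingers":0},
    {"dx":0,"dy":0,"dz":0,"ax":0,"ay":0,"az":0,"fingers":0}
  ]
}}

```text
clock: 11.0
tool_pos: [0.548, -0.0176, 0.0856]
orientation: [-16.8, 90.0, 168.5]
force: [0.5, -0.6, -0.6]
opening: 0.0176
```

Emit:
{"method": "send_rows", "body": {
  "deltas": [
    {"dx":0,"dy":1,"dz":0,"ax":0,"ay":0,"az":0,"fingers":0},
    {"dx":0,"dy":0,"dz":0,"ax":0,"ay":0,"az":0,"fingers":0}
  ]
}}

```text
clock: 11.25
tool_pos: [0.5481, -0.0186, 0.0855]
orientation: [-9.0, 90.0, 176.3]
force: [0.7, -0.2, -0.9]
opening: 0.0177
```

Emit:
{"method": "send_rows", "body": {
  "deltas": [
    {"dx":0,"dy":1,"dz":0,"ax":0,"ay":0,"az":0,"fingers":0},
    {"dx":0,"dy":0,"dz":0,"ax":0,"ay":0,"az":0,"fingers":0}
  ]
}}

```text
clock: 11.5
tool_pos: [0.5482, -0.0196, 0.0855]
orientation: [27.2, 90.0, -147.4]
force: [-0.3, 0.2, -1.3]
opening: 0.0177
```

Emit:
{"method": "send_rows", "body": {
  "deltas": [
    {"dx":0,"dy":1,"dz":0,"ax":0,"ay":0,"az":0,"fingers":0},
    {"dx":0,"dy":0,"dz":0,"ax":0,"ay":0,"az":0,"fingers":0}
  ]
}}

```text
clock: 11.75
tool_pos: [0.5483, -0.0206, 0.0856]
orientation: [43.2, 90.0, -131.5]
force: [0.2, 0.6, -1.2]
opening: 0.018
```

Emit:
{"method": "send_rows", "body": {
  "deltas": [
    {"dx":0,"dy":1,"dz":0,"ax":0,"ay":0,"az":0,"fingers":0},
    {"dx":0,"dy":0,"dz":0,"ax":0,"ay":0,"az":0,"fingers":0}
  ]
}}

```text
clock: 12.0
tool_pos: [0.5484, -0.0216, 0.0856]
orientation: [-179.7, 90.0, 5.7]
force: [0.2, -0.6, -0.7]
opening: 0.018
```

Emit:
{"method": "send_rows", "body": {
  "deltas": [
    {"dx":0,"dy":1,"dz":0,"ax":0,"ay":0,"az":0,"fingers":0},
    {"dx":0,"dy":0,"dz":0,"ax":0,"ay":0,"az":0,"fingers":0}
  ]
}}

```text
clock: 12.25
tool_pos: [0.5486, -0.0224, 0.0856]
orientation: [-124.8, 90.0, 60.5]
force: [0.3, 1.5, -1.4]
opening: 0.0176
```

Emit:
{"method": "send_rows", "body": {
  "deltas": [
    {"dx":0,"dy":0.5,"dz":0,"ax":0,"ay":0,"az":0,"fingers":0},
    {"dx":0,"dy":0,"dz":0,"ax":0,"ay":0,"az":0,"fingers":0}
  ]
}}

```text
clock: 12.5
tool_pos: [0.5487, -0.0225, 0.0856]
orientation: [-127.2, 90.0, 58.2]
force: [-0.5, 5.5, 0.2]
opening: 0.0183
```

```bash
python3 look.py 10; python3 rodfit.py 10
```

```text
12.6 pos [ 0.5487 -0.0225  0.0856] force [-0.53  5.16 -0.9 ] j [ 18.1  18.4 -27.2  -0.  -44.4 -12.7] open 0.017933627317282024
[[ 4.000e-04  9.380e-02 -9.956e-01]
 [ 7.000e-04 -9.956e-01 -9.380e-02]
 [-1.000e+00 -6.000e-04 -4.000e-04]]
top dy dz yaw pitch [-0.8   0.6  -0.6  -0.01] -2193.255126953125 nominal -2131.5522
scene dy dz yaw pitch [11.64  0.59  1.7  -2.14] -1740.8973388671875 nominal -1608.3203
```

View pics/rf10.png

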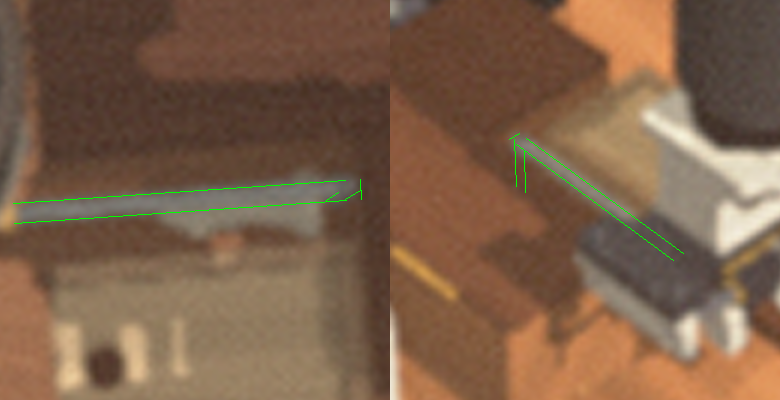

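Run:
```python
from h import *
T=load("top0.npz")
im=T["image"].astype(float); 
hsv=cv2.cvtColor(T["image"],cv2.COLOR_BGR2HSV)
sub=T["image"][188:210,283:320].astype(int)
w=np.clip((sub[...,0]-95)/60,0,1)  # blue channel high for cream
ys,xs=np.nonzero(w>.3)
for c in range(283,320):
    col=w[:,c-283]; 
    if col.sum()>.8: print(c, round(188+(col*np.arange(22)).sum()/col.sum(),2), round(col.sum(),1),end=" | ")
print()
for c,v,z in((288,200,.011),(312,198.3,.014),(313.7,198.3,.028)): print(back(T,[(c,v)],z).round(4))
# predicted rod px in view10 vs actual
```

```text
287 201.56 1.4 | 288 200.71 2.7 | 289 200.58 4.2 | 290 200.11 5.0 | 291 200.36 5.9 | 292 199.92 6.3 | 293 200.08 6.1 | 294 199.89 5.4 | 295 199.82 3.9 | 296 200.1 3.0 | 297 199.81 4.1 | 298 199.59 5.6 | 299 199.82 4.4 | 300 200.86 2.7 | 301 200.58 3.7 | 302 200.56 4.5 | 303 200.13 4.5 | 304 199.7 4.8 | 305 199.23 5.2 | 306 199.48 5.9 | 307 198.98 6.4 | 308 198.72 7.1 | 309 198.77 8.6 | 310 198.76 9.5 | 311 199.27 10.2 | 312 199.64 9.5 | 313 200.56 5.6 | 
[[ 0.5612 -0.1438  0.011 ]]
[[ 0.5668 -0.2047  0.014 ]]
[[ 0.5655 -0.2071  0.028 ]]
```

Contact with the end wall was felt at about 5 N, with the leg axis at y ≈ -211.7 mm. The wall is then at about -215.7, which fits the 8.6 mm foot gap I measured. I ease off to about 1 N and slide down along the wall.

Emit:
{"method": "send_rows", "body": {
  "deltas": [
    {"dx":0,"dy":-0.5,"dz":0,"ax":0,"ay":0,"az":0,"fingers":0},
    {"dx":0,"dy":0,"dz":0,"ax":0,"ay":0,"az":0,"fingers":0}
  ]
}}

```text
clock: 12.85
tool_pos: [0.5485, -0.0224, 0.0856]
orientation: [-154.2, 90.0, 31.2]
force: [-1.3, 3.5, -1.6]
opening: 0.0178
```

Emit:
{"method": "send_rows", "body": {
  "deltas": [
    {"dx":2,"dy":0,"dz":0,"ax":0,"ay":0,"az":0,"fingers":0},
    {"dx":2,"dy":0,"dz":0,"ax":0,"ay":0,"az":0,"fingers":0},
    {"dx":1,"dy":0,"dz":0,"ax":0,"ay":0,"az":0,"fingers":0},
    {"dx":0,"dy":0,"dz":0,"ax":0,"ay":0,"az":0,"fingers":0}
  ]
}}

```text
clock: 13.35
tool_pos: [0.5493, -0.0219, 0.0809]
orientation: [-166.5, 89.9, 18.9]
force: [0.6, 5.9, 2.3]
opening: 0.0178
```

Emit:
{"method": "send_rows", "body": {
  "deltas": [
    {"dx":0,"dy":-0.5,"dz":0,"ax":0,"ay":0,"az":0,"fingers":0},
    {"dx":0,"dy":0,"dz":0,"ax":0,"ay":0,"az":0,"fingers":0}
  ]
}}

```text
clock: 13.6
tool_pos: [0.5483, -0.0222, 0.0804]
orientation: [33.2, 90.0, -141.4]
force: [-0.0, 2.5, 0.2]
opening: 0.0178
```

```bash
python3 look.py 11
python3 - <<'E'
from plant import ctrl
print(ctrl.get_obs()["moment"])
E
python3 rodfit.py 11
```

```text
13.7 pos [ 0.5484 -0.0222  0.0805] force [ 0.83  1.61 -0.52] j [ 18.1  18.8 -27.5   0.  -43.8 -12.8] open 0.01797298124122264
[[-2.000e-04  9.370e-02 -9.956e-01]
 [-2.000e-04 -9.956e-01 -9.370e-02]
 [-1.000e+00  1.000e-04  2.000e-04]]
[ 0.69670423 -0.02375714  0.07506373]
top dy dz yaw pitch [-1.69  0.77 -0.27  0.  ] -2194.408935546875 nominal -2179.371
scene dy dz yaw pitch [11.79 -0.37  2.89 -1.83] -1798.3262939453125 nominal -1467.6261
```

View pics/rf11.png

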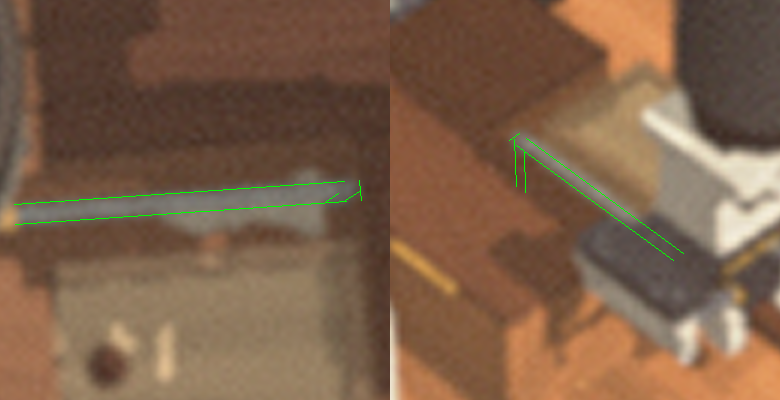

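Emit:
{"method": "send_rows", "body": {
  "deltas": [
    {"dx":1.5,"dy":0,"dz":0,"ax":0,"ay":0,"az":0,"fingers":0},
    {"dx":1.5,"dy":0,"dz":0,"ax":0,"ay":0,"az":0,"fingers":0},
    {"dx":0,"dy":0,"dz":0,"ax":0,"ay":0,"az":0,"fingers":0}
  ]
}}

```text
clock: 14.08
tool_pos: [0.5486, -0.0218, 0.0776]
orientation: [-167.2, 90.0, 18.2]
force: [-0.4, 5.2, 1.7]
opening: 0.0175
```

Emit:
{"method": "send_rows", "body": {
  "deltas": [
    {"dx":1.5,"dy":0,"dz":0,"ax":0,"ay":0,"az":0,"fingers":0},
    {"dx":0,"dy":0,"dz":0,"ax":0,"ay":0,"az":0,"fingers":0}
  ]
}}

```text
clock: 14.32
tool_pos: [0.5488, -0.0217, 0.0761]
orientation: [-159.3, 90.0, 26.1]
force: [-0.4, 5.4, 1.6]
opening: 0.018
```

Emit:
{"method": "send_rows", "body": {
  "deltas": [
    {"dx":0,"dy":-0.6,"dz":0,"ax":0,"ay":0,"az":0,"fingers":0},
    {"dx":0,"dy":0,"dz":0,"ax":0,"ay":0,"az":0,"fingers":0}
  ]
}}

```text
clock: 14.58
tool_pos: [0.5479, -0.0218, 0.0757]
orientation: [18.6, 89.9, -156.0]
force: [-0.3, 0.1, -0.5]
opening: 0.0176
```

```bash
python3 look.py 12;python3 rodfit.py 12
```

```text
14.675 pos [ 0.5481 -0.0218  0.0758] force [-0.87  0.71 -0.25] j [ 18.2  19.1 -27.7   0.  -43.2 -12.8] open 0.01781799059544038
[[-7.000e-04  9.350e-02 -9.956e-01]
 [-3.000e-04 -9.956e-01 -9.350e-02]
 [-1.000e+00  3.000e-04  7.000e-04]]
top dy dz yaw pitch [-1.195e+01 -6.700e-01  9.600e-01 -1.000e-02] -2218.98486328125 nominal -2080.0918
scene dy dz yaw pitch [11.29 -0.39  2.94 -1.25] -1778.6153564453125 nominal -1418.3329
```

View pics/rf12.png

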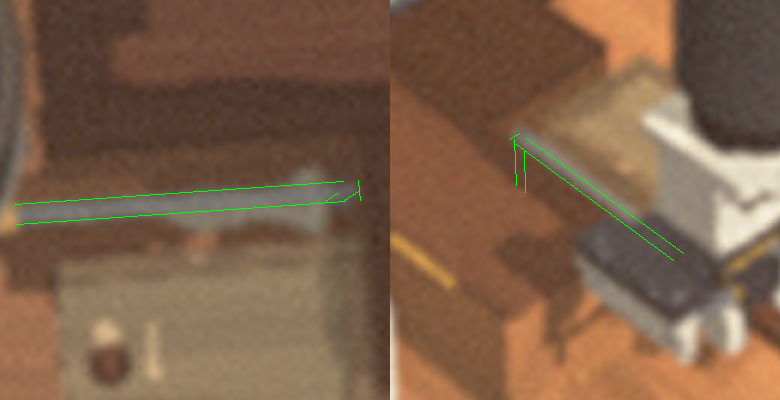

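```bash
cat > pitch.py <<'E'
import sys; T_=sys.argv[1:]
import io,contextlib
src=open("rodfit.py").read().split("T=load")[0]
for t in T_:
    sys.argv=["x",t]; exec(src)
    S=load(f"scene{t}.npz"); g=grad(S); L=segs[:2]
    res=[]
    for dzz in(0,1):
        ps=np.arange(-4,4.01,.1); sc=[score((0,dzz-0.0,-.4,pp),None,[(S,g,L)]) for pp in ps]
        res.append((round(ps[int(np.argmin(sc))],2),round(min(sc))))
    print(t,res)
E
python3 pitch.py 6 7 8 9 10 11 12
```

```text
6 [(np.float64(1.2), -656), (np.float64(0.7), -659)]
7 [(np.float64(0.7), -724), (np.float64(0.0), -736)]
8 [(np.float64(-3.1), -1307), (np.float64(-3.6), -1290)]
9 [(np.float64(-3.1), -1208), (np.float64(-3.5), -1191)]
10 [(np.float64(-2.9), -1208), (np.float64(-3.4), -1190)]
11 [(np.float64(-1.9), -1309), (np.float64(-2.4), -1292)]
12 [(np.float64(-0.9), -1280), (np.float64(-1.5), -1266)]
```

Run:
```python
from h import *
ims=[]
for t in("8","10","12"):
    s=load(f"scene{t}.npz"); k=10
    im=np.clip(cv2.resize(s["image"][125:185,235:261+0],None,fx=k,fy=k,interpolation=cv2.INTER_CUBIC).astype(float)*1.8,0,255).astype(np.uint8)
    ims.append(im[:600])
cv2.imwrite("pics/cmp.png",cv2.hconcat(ims))
```

```text
(no output)
```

View pics/cmp.png

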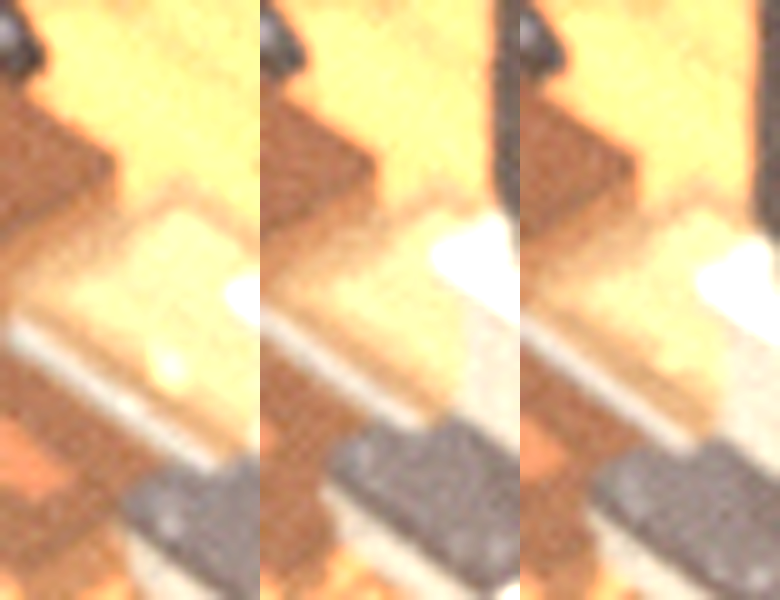

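Now a wider crop, with subpixel tracking of the rod's centreline in the scene views.

```bash
cat > trk.py <<'E'
import sys; T_=sys.argv[1:]
src=open("rodfit.py").read().split("T=load")[0]
for t in T_:
  for cam in("scene","top"):
    sys.argv=["x",t]; exec(src)
    s=load(f"{cam}{t}.npz"); im=cv2.GaussianBlur(s["image"].astype(np.float32),(0,0),.5)
    out=[]
    for y in range(85,190,15):
        # perpendicular profile of 'grayness' (low saturation): blue/red ratio
        c=proj(s,rodpts((0,0,0,0),[(y,0,0),(y+5,0,0)])); d=c[1]-c[0]; n=np.array([-d[1],d[0]])/np.linalg.norm(d)
        if n[1]>0:n=-n   # n points up in image
        o=np.arange(-5,5.01,.25); acc=0
        for yy in np.arange(y-5,y+6,2):
            c0=proj(s,rodpts((0,0,0,0),[(yy,0,0)]))[0]; q=(c0+o[:,None]*n).astype(np.float32)
            b=cv2.remap(im,q[None,:,0].copy(),q[None,:,1].copy(),1)[0]; acc=acc+(b[:,0]/b[:,2])
        acc=acc/6; w=np.clip(acc-np.percentile(acc,50),0,None); pk=np.argmax(acc); m=abs(o-o[pk])<1.6
        out.append(round(float((w*o)[m].sum()/w[m].sum()),2))
    print(t,cam,"offset px (up +) at y=85..175:",out)
E
python3 trk.py 6 7 8 9 10 11 12
```

```text
6 scene offset px (up +) at y=85..175: [1.02, -2.8, -0.03, 0.28, 0.19, 0.22, -0.08]
6 top offset px (up +) at y=85..175: [0.11, 0.52, 0.68, 0.36, 0.52, 0.34, 0.53]
7 scene offset px (up +) at y=85..175: [-0.39, -3.8, -0.01, 0.04, 0.06, 0.26, -0.18]
7 top offset px (up +) at y=85..175: [-0.27, -0.04, -0.2, 0.17, -0.1, 0.07, -0.03]
8 scene offset px (up +) at y=85..175: [-1.8, -4.52, 0.05, 0.05, 0.02, -0.02, -0.21]
8 top offset px (up +) at y=85..175: [-0.2, 0.17, 0.01, 0.23, 0.0, 0.27, 0.04]
9 scene offset px (up +) at y=85..175: [-3.25, -1.05, 0.03, 0.2, -0.02, 0.03, -0.19]
9 top offset px (up +) at y=85..175: [0.03, 0.06, 0.25, 0.06, 0.31, 0.13, 0.45]
10 scene offset px (up +) at y=85..175: [-0.25, -0.67, 0.06, 0.05, 0.01, 0.05, -0.19]
10 top offset px (up +) at y=85..175: [-0.0, 0.39, 0.04, 0.28, 0.15, 0.45, 0.49]
11 scene offset px (up +) at y=85..175: [-0.52, -0.15, 0.5, 0.51, 0.34, 0.48, 0.49]
11 top offset px (up +) at y=85..175: [-0.02, -0.18, 0.16, -0.1, 0.18, -0.03, 0.4]
12 scene offset px (up +) at y=85..175: [-1.81, -4.32, 0.8, 0.79, 0.78, 0.78, 0.78]
12 top offset px (up +) at y=85..175: [-0.45, -0.08, -0.25, -0.03, -0.31, -0.44, -0.01]
```

Emit:
{"method": "send_rows", "body": {
  "deltas": [
    {"dx":1.5,"dy":-0.2,"dz":0,"ax":0,"ay":0,"az":0,"fingers":0},
    {"dx":1.5,"dy":0,"dz":0,"ax":0,"ay":0,"az":0,"fingers":0},
    {"dx":0,"dy":0,"dz":0,"ax":0,"ay":0,"az":0,"fingers":0}
  ]
}}

```text
clock: 15.05
tool_pos: [0.5483, -0.0213, 0.0728]
orientation: [15.5, 90.0, -159.2]
force: [0.2, -0.1, -0.7]
opening: 0.0181
```

```bash
python3 look.py 13;python3 trk.py 13
```

```text
15.15 pos [ 0.5484 -0.0212  0.073 ] force [ 0.08  0.22 -0.31] j [ 18.2  19.4 -27.9   0.  -42.8 -12.9] open 0.01780579557716748
[[-1.000e-04  9.380e-02 -9.956e-01]
 [-1.000e-04 -9.956e-01 -9.380e-02]
 [-1.000e+00  1.000e-04  1.000e-04]]
13 scene offset px (up +) at y=85..175: [-2.79, -4.29, 1.08, 1.05, 1.01, 1.0, 0.85]
13 top offset px (up +) at y=85..175: [-0.43, -0.09, -0.26, -0.15, -0.28, -0.14, -0.05]
```

Emit:
{"method": "send_rows", "body": {
  "deltas": [
    {"dx":1.5,"dy":0,"dz":0,"ax":0,"ay":0,"az":0,"fingers":0},
    {"dx":1.5,"dy":0,"dz":0,"ax":0,"ay":0,"az":0,"fingers":0},
    {"dx":0,"dy":0,"dz":0,"ax":0,"ay":0,"az":0,"fingers":0}
  ]
}}

```text
clock: 15.52
tool_pos: [0.5483, -0.0213, 0.0699]
orientation: [10.2, 90.0, -164.4]
force: [0.3, 0.1, -1.3]
opening: 0.0178
```

Emit:
{"method": "send_rows", "body": {
  "deltas": [
    {"dx":1.5,"dy":0,"dz":0,"ax":0,"ay":0,"az":0,"fingers":0},
    {"dx":1.5,"dy":0,"dz":0,"ax":0,"ay":0,"az":0,"fingers":0},
    {"dx":0,"dy":0,"dz":0,"ax":0,"ay":0,"az":0,"fingers":0}
  ]
}}

```text
clock: 15.9
tool_pos: [0.5483, -0.0213, 0.067]
orientation: [26.7, 90.0, -147.9]
force: [-0.3, -1.2, 0.0]
opening: 0.018
```

Emit:
{"method": "send_rows", "body": {
  "deltas": [
    {"dx":0,"dy":0.5,"dz":0,"ax":0,"ay":0,"az":0,"fingers":0},
    {"dx":0,"dy":0,"dz":0,"ax":0,"ay":0,"az":0,"fingers":0}
  ]
}}

```text
clock: 16.15
tool_pos: [0.5485, -0.0217, 0.0671]
orientation: [-122.8, 90.0, 62.6]
force: [-0.2, 0.2, -0.9]
opening: 0.0177
```

```bash
python3 look.py 14
python3 - <<'E'
from h import *
ims=[]
for t in("10","12","14"):
    s=load(f"top{t}.npz"); k=8
    ims.append(np.clip(cv2.resize(s["image"][180:225,286:318],None,fx=k,fy=k,interpolation=cv2.INTER_CUBIC).astype(float)*1.8,0,255).astype(np.uint8))
cv2.imwrite("pics/cmp2.png",cv2.hconcat(ims))
E
```

```text
16.25 pos [ 0.5484 -0.0217  0.0671] force [-0.04 -0.56 -0.86] j [ 18.2  19.8 -28.2  -0.  -42.  -12.8] open 0.017713483843359985
[[ 1.000e-04  9.370e-02 -9.956e-01]
 [ 1.000e-04 -9.956e-01 -9.370e-02]
 [-1.000e+00 -1.000e-04 -1.000e-04]]
```

View pics/cmp2.png

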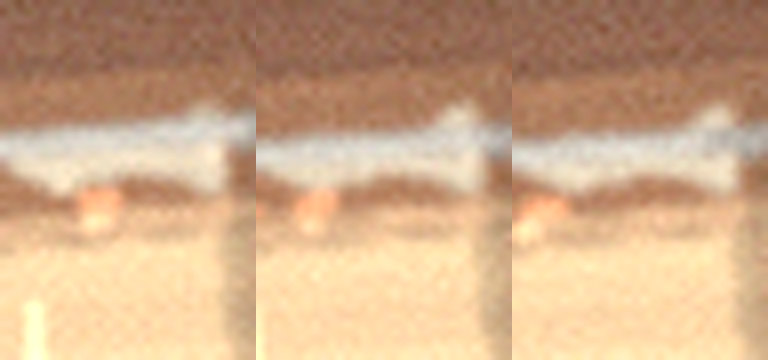

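Emit:
{"method": "send_rows", "body": {
  "deltas": [
    {"dx":1.5,"dy":0.2,"dz":0,"ax":0,"ay":0,"az":0,"fingers":0},
    {"dx":1.5,"dy":0,"dz":0,"ax":0,"ay":0,"az":0,"fingers":0},
    {"dx":0,"dy":0,"dz":0,"ax":0,"ay":0,"az":0,"fingers":0}
  ]
}}

```text
clock: 16.62
tool_pos: [0.5484, -0.0219, 0.0639]
orientation: [10.4, 90.0, -164.2]
force: [-0.6, -0.7, -0.4]
opening: 0.0178
```

Emit:
{"method": "send_rows", "body": {
  "deltas": [
    {"dx":1.5,"dy":0,"dz":0,"ax":0,"ay":0,"az":0,"fingers":0},
    {"dx":1.5,"dy":0,"dz":0,"ax":0,"ay":0,"az":0,"fingers":0},
    {"dx":0,"dy":0,"dz":0,"ax":0,"ay":0,"az":0,"fingers":0}
  ]
}}

```text
clock: 17.0
tool_pos: [0.5484, -0.0219, 0.0609]
orientation: [15.8, 90.0, -158.8]
force: [-0.4, 0.4, -0.7]
opening: 0.0178
```

Emit:
{"method": "send_rows", "body": {
  "deltas": [
    {"dx":1.5,"dy":0,"dz":0,"ax":0,"ay":0,"az":0,"fingers":0},
    {"dx":1.5,"dy":0,"dz":0,"ax":0,"ay":0,"az":0,"fingers":0},
    {"dx":0,"dy":0,"dz":0,"ax":0,"ay":0,"az":0,"fingers":0}
  ]
}}

```text
clock: 17.38
tool_pos: [0.5486, -0.0217, 0.0581]
orientation: [-156.0, 90.0, 29.4]
force: [-1.4, 4.9, 2.2]
opening: 0.0177
```

Emit:
{"method": "send_rows", "body": {
  "deltas": [
    {"dx":1.5,"dy":0,"dz":0,"ax":0,"ay":0,"az":0,"fingers":0},
    {"dx":1.5,"dy":0,"dz":0,"ax":0,"ay":0,"az":0,"fingers":0},
    {"dx":0,"dy":0,"dz":0,"ax":0,"ay":0,"az":0,"fingers":0}
  ]
}}

```text
clock: 17.75
tool_pos: [0.5489, -0.0213, 0.0552]
orientation: [-154.1, 89.9, 31.3]
force: [-0.5, 6.7, 2.8]
opening: 0.0178
```

```bash
python3 look.py 15
python3 - <<'E'
from h import *
ims=[]
for t in("10","14","15"):
    s=load(f"top{t}.npz"); k=8
    ims.append(np.clip(cv2.resize(s["image"][180:225,286:318],None,fx=k,fy=k,interpolation=cv2.INTER_CUBIC).astype(float)*1.8,0,255).astype(np.uint8))
cv2.imwrite("pics/cmp3.png",cv2.hconcat(ims))
E
```

```text
17.85 pos [ 0.5489 -0.0213  0.0553] force [-0.36  5.76  0.97] j [ 18.2  20.8 -28.7  -0.  -40.4 -12.8] open 0.01784846090914117
[[ 1.000e-03  9.410e-02 -9.956e-01]
 [ 6.000e-04 -9.956e-01 -9.410e-02]
 [-1.000e+00 -5.000e-04 -1.000e-03]]
```

View pics/cmp3.png

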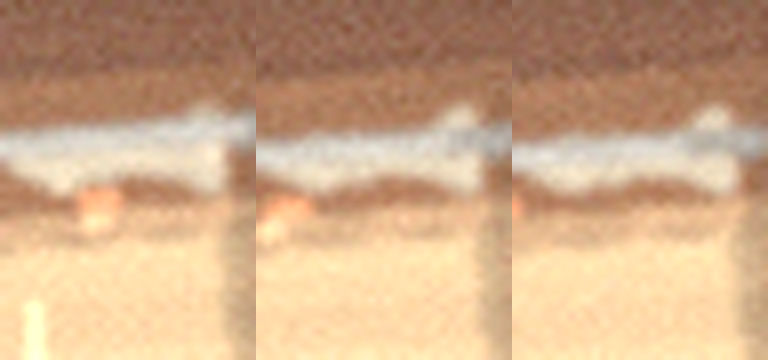

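Emit:
{"method": "send_rows", "body": {
  "deltas": [
    {"dx":0,"dy":-0.6,"dz":0,"ax":0,"ay":0,"az":0,"fingers":0},
    {"dx":0,"dy":0,"dz":0,"ax":0,"ay":0,"az":0,"fingers":0}
  ]
}}

```text
clock: 18.1
tool_pos: [0.5481, -0.0216, 0.0548]
orientation: [22.3, 90.0, -152.3]
force: [1.0, 0.9, -0.8]
opening: 0.0175
```

Emit:
{"method": "send_rows", "body": {
  "deltas": [
    {"dx":1.5,"dy":-0.1,"dz":0,"ax":0,"ay":0,"az":0,"fingers":0},
    {"dx":1,"dy":0,"dz":0,"ax":0,"ay":0,"az":0,"fingers":0},
    {"dx":0,"dy":0,"dz":0,"ax":0,"ay":0,"az":0,"fingers":0}
  ]
}}

```text
clock: 18.48
tool_pos: [0.5482, -0.0215, 0.0523]
orientation: [16.4, 90.0, -158.2]
force: [-0.0, -0.2, -1.4]
opening: 0.0177
```

Foot nominally 4.7 mm above the desk, with low forces. I continue until the desk is felt.

Emit:
{"method": "send_rows", "body": {
  "deltas": [
    {"dx":1,"dy":0,"dz":0,"ax":0,"ay":0,"az":0,"fingers":0},
    {"dx":1,"dy":0,"dz":0,"ax":0,"ay":0,"az":0,"fingers":0},
    {"dx":0,"dy":0,"dz":0,"ax":0,"ay":0,"az":0,"fingers":0}
  ]
}}

```text
clock: 18.85
tool_pos: [0.5483, -0.0213, 0.0505]
orientation: [28.5, 90.0, -146.1]
force: [-0.5, -1.4, -0.5]
opening: 0.0179
```

Emit:
{"method": "send_rows", "body": {
  "deltas": [
    {"dx":1,"dy":0,"dz":0,"ax":0,"ay":0,"az":0,"fingers":0},
    {"dx":0,"dy":0,"dz":0,"ax":0,"ay":0,"az":0,"fingers":0}
  ]
}}

```text
clock: 19.1
tool_pos: [0.5484, -0.0213, 0.0495]
orientation: [43.1, 90.0, -131.5]
force: [0.8, -0.5, -1.8]
opening: 0.0177
```

Emit:
{"method": "send_rows", "body": {
  "deltas": [
    {"dx":1,"dy":0,"dz":0,"ax":0,"ay":0,"az":0,"fingers":0},
    {"dx":0,"dy":0,"dz":0,"ax":0,"ay":0,"az":0,"fingers":0}
  ]
}}

```text
clock: 19.35
tool_pos: [0.5484, -0.0213, 0.0485]
orientation: [57.9, 90.0, -116.8]
force: [0.6, -0.8, -0.8]
opening: 0.0176
```

Emit:
{"method": "send_rows", "body": {
  "deltas": [
    {"dx":0.7,"dy":0,"dz":0,"ax":0,"ay":0,"az":0,"fingers":0},
    {"dx":0,"dy":0,"dz":0,"ax":0,"ay":0,"az":0,"fingers":0}
  ]
}}

```text
clock: 19.6
tool_pos: [0.5484, -0.0212, 0.0478]
orientation: [-14.9, 90.0, 170.5]
force: [-0.8, -0.1, -0.9]
opening: 0.0173
```

```bash
python3 look.py 16
python3 - <<'E'
from h import *
ims=[]
for t in("10","15","16"):
    s=load(f"top{t}.npz"); k=8
    ims.append(np.clip(cv2.resize(s["image"][180:225,286:318],None,fx=k,fy=k,interpolation=cv2.INTER_CUBIC).astype(float)*1.8,0,255).astype(np.uint8))
cv2.imwrite("pics/cmp4.png",cv2.hconcat(ims))
E
```

```text
19.7 pos [ 0.5483 -0.0213  0.0478] force [ 0.55 -0.58 -0.44] j [ 18.2  21.4 -29.1  -0.  -39.5 -12.9] open 0.01760123725615592
[[-1.000e-04  9.370e-02 -9.956e-01]
 [-0.000e+00 -9.956e-01 -9.370e-02]
 [-1.000e+00  0.000e+00  1.000e-04]]
```

View pics/cmp4.png

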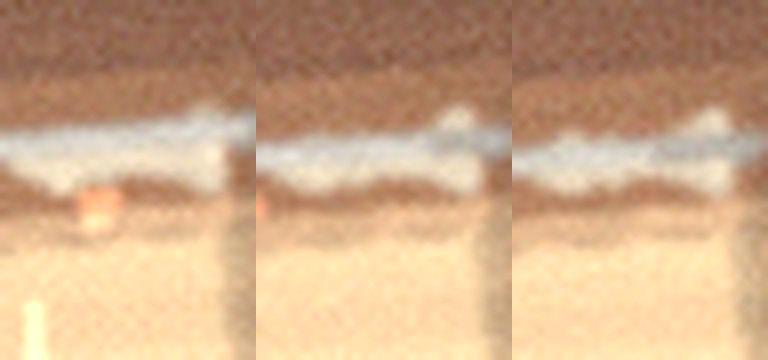

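Emit:
{"method": "send_rows", "body": {
  "deltas": [
    {"dx":0.7,"dy":0,"dz":0,"ax":0,"ay":0,"az":0,"fingers":0},
    {"dx":0,"dy":0,"dz":0,"ax":0,"ay":0,"az":0,"fingers":0}
  ]
}}

```text
clock: 19.95
tool_pos: [0.5484, -0.0212, 0.0471]
orientation: [18.0, 90.0, -156.6]
force: [0.1, -0.3, -0.7]
opening: 0.0172
```

Emit:
{"method": "send_rows", "body": {
  "deltas": [
    {"dx":0.7,"dy":0,"dz":0,"ax":0,"ay":0,"az":0,"fingers":0},
    {"dx":0,"dy":0,"dz":0,"ax":0,"ay":0,"az":0,"fingers":0}
  ]
}}

```text
clock: 20.2
tool_pos: [0.5483, -0.0213, 0.0464]
orientation: [20.5, 90.0, -154.1]
force: [0.9, -1.6, -0.3]
opening: 0.0179
```

Emit:
{"method": "send_rows", "body": {
  "deltas": [
    {"dx":0.7,"dy":0,"dz":0,"ax":0,"ay":0,"az":0,"fingers":0},
    {"dx":0,"dy":0,"dz":0,"ax":0,"ay":0,"az":0,"fingers":0}
  ]
}}

```text
clock: 20.45
tool_pos: [0.5483, -0.0212, 0.0457]
orientation: [-0.3, 90.0, -174.9]
force: [-0.2, 0.2, 0.1]
opening: 0.0181
```

Emit:
{"method": "send_rows", "body": {
  "deltas": [
    {"dx":0.7,"dy":0,"dz":0,"ax":0,"ay":0,"az":0,"fingers":0},
    {"dx":0,"dy":0,"dz":0,"ax":0,"ay":0,"az":0,"fingers":0}
  ]
}}

```text
clock: 20.7
tool_pos: [0.5484, -0.0212, 0.045]
orientation: [19.1, 90.0, -155.5]
force: [-0.4, -1.4, -1.1]
opening: 0.0181
```

```bash
python3 look.py 17; python3 trk.py 16 17
```

```text
20.8 pos [ 0.5484 -0.0212  0.045 ] force [-0.68 -0.8   0.07] j [ 18.2  21.6 -29.3   0.  -39.1 -12.9] open 0.017791288861121985
[[-1.000e-04  9.380e-02 -9.956e-01]
 [-0.000e+00 -9.956e-01 -9.380e-02]
 [-1.000e+00  0.000e+00  1.000e-04]]
16 scene offset px (up +) at y=85..175: [-3.0, -4.25, -4.59, 4.43, 4.34, 4.39, 4.4]
16 top offset px (up +) at y=85..175: [-0.38, -0.04, -0.23, -0.06, -0.26, -0.43, 0.02]
17 scene offset px (up +) at y=85..175: [-2.76, -4.27, -4.67, 4.47, 4.4, 4.5, 4.51]
17 top offset px (up +) at y=85..175: [-0.23, -0.03, -0.23, 0.05, -0.1, -0.44, 0.02]
```

Emit:
{"method": "send_rows", "body": {
  "deltas": [
    {"dx":0.7,"dy":0,"dz":0,"ax":0,"ay":0,"az":0,"fingers":0},
    {"dx":0,"dy":0,"dz":0,"ax":0,"ay":0,"az":0,"fingers":0}
  ]
}}

```text
clock: 21.05
tool_pos: [0.5484, -0.0212, 0.0443]
orientation: [22.7, 90.0, -151.9]
force: [0.3, -0.9, -0.5]
opening: 0.018
```

Run:
```python
from plant import ctrl
o=ctrl.get_obs();print(o["force"].round(2) if hasattr(o["force"],'round') else o["force"],o["moment"])
```

```text
[ 0.33 -0.85 -0.51] [-0.30572148 -0.07537512  0.02802517]
```

Emit:
{"method": "send_rows", "body": {
  "deltas": [
    {"dx":0.7,"dy":0,"dz":0,"ax":0,"ay":0,"az":0,"fingers":0},
    {"dx":0,"dy":0,"dz":0,"ax":0,"ay":0,"az":0,"fingers":0}
  ]
}}

```text
clock: 21.3
tool_pos: [0.5484, -0.0212, 0.0436]
orientation: [24.7, 90.0, -150.0]
force: [-1.1, -0.5, -0.1]
opening: 0.0178
```

Run:
```python
from plant import ctrl
o=ctrl.get_obs();print(o["force"],o["moment"])
```

```text
[-1.10687621 -0.46035711 -0.06038552] [-0.30961174 -0.05566799  0.00933276]
```

Emit:
{"method": "send_rows", "body": {
  "deltas": [
    {"dx":1,"dy":0,"dz":0,"ax":0,"ay":0,"az":0,"fingers":0},
    {"dx":0,"dy":0,"dz":0,"ax":0,"ay":0,"az":0,"fingers":0}
  ]
}}

```text
clock: 21.55
tool_pos: [0.5483, -0.0212, 0.0426]
orientation: [0.2, 90.0, -174.4]
force: [0.3, -0.7, 0.1]
opening: 0.0174
```

```bash
python3 look.py 18
python3 - <<'E'
from plant import ctrl
o=ctrl.get_obs();print(o["force"],o["moment"])
from h import *
ims=[]
for t in("10","16","18"):
    s=load(f"top{t}.npz"); k=8
    ims.append(np.clip(cv2.resize(s["image"][180:225,286:318],None,fx=k,fy=k,interpolation=cv2.INTER_CUBIC).astype(float)*1.8,0,255).astype(np.uint8))
a=cv2.hconcat(ims)
s=load("scene18.npz"); b=cv2.resize(s["image"][125:165,225:302],None,fx=10,fy=6,interpolation=2)[:230,:768]
cv2.imwrite("pics/cmp5.png",cv2.vconcat([a,b]))
E
```

```text
21.65 pos [ 0.5483 -0.0212  0.0426] force [ 0.16  0.32 -0.41] j [ 18.2  21.9 -29.4  -0.  -38.8 -12.9] open 0.017965334912509737
[[-1.000e-04  9.380e-02 -9.956e-01]
 [-0.000e+00 -9.956e-01 -9.380e-02]
 [-1.000e+00  0.000e+00  1.000e-04]]
[ 0.16259873  0.31602237 -0.4103943 ] [-0.18887014 -0.07416907  0.03769833]
```

View pics/cmp5.png

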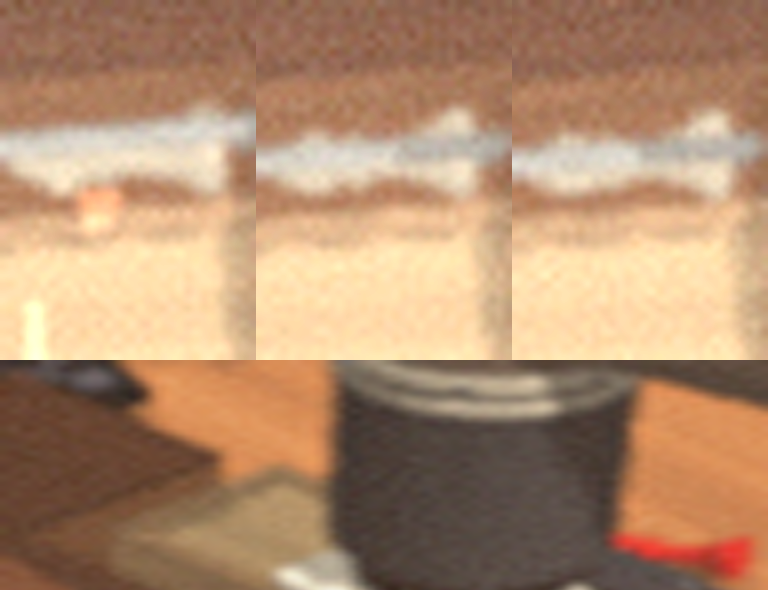

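Emit:
{"method": "send_rows", "body": {
  "deltas": [
    {"dx":1,"dy":0,"dz":0,"ax":0,"ay":0,"az":0,"fingers":0},
    {"dx":0,"dy":0,"dz":0,"ax":0,"ay":0,"az":0,"fingers":0}
  ]
}}

```text
clock: 21.9
tool_pos: [0.5484, -0.0212, 0.0416]
orientation: [10.4, 90.0, -164.2]
force: [-0.3, -0.4, -0.5]
opening: 0.0179
```

Emit:
{"method": "send_rows", "body": {
  "deltas": [
    {"dx":1,"dy":0,"dz":0,"ax":0,"ay":0,"az":0,"fingers":0},
    {"dx":0,"dy":0,"dz":0,"ax":0,"ay":0,"az":0,"fingers":0}
  ]
}}

```text
clock: 22.15
tool_pos: [0.5484, -0.0212, 0.0406]
orientation: [13.1, 90.0, -161.5]
force: [0.2, -0.7, -0.8]
opening: 0.018
```

Run:
```python
from plant import ctrl
o=ctrl.get_obs();print(o["force"],o["moment"])
```

```text
[ 0.17106883 -0.6517273  -0.78871841] [-0.2625515  -0.1052675   0.04839198]
```

Emit:
{"method": "send_rows", "body": {
  "deltas": [
    {"dx":1,"dy":0,"dz":0,"ax":0,"ay":0,"az":0,"fingers":0},
    {"dx":0,"dy":0,"dz":0,"ax":0,"ay":0,"az":0,"fingers":0}
  ]
}}

```text
clock: 22.4
tool_pos: [0.5485, -0.0211, 0.0397]
orientation: [-165.1, 90.0, 20.3]
force: [-0.5, 1.1, 1.4]
opening: 0.018
```

Emit:
{"method": "send_rows", "body": {
  "deltas": [
    {"dx":1,"dy":0,"dz":0,"ax":0,"ay":0,"az":0,"fingers":0},
    {"dx":0,"dy":0,"dz":0,"ax":0,"ay":0,"az":0,"fingers":0}
  ]
}}

```text
clock: 22.65
tool_pos: [0.5486, -0.0211, 0.0387]
orientation: [-163.1, 90.0, 22.2]
force: [-0.5, 1.5, 1.8]
opening: 0.0175
```

```bash
python3 look.py 19
python3 - <<'E'
from plant import ctrl
o=ctrl.get_obs();print(o["force"],o["moment"])
from h import *
s=load("scene19.npz"); b=cv2.resize(s["image"][110:210,225:355],None,fx=6,fy=6,interpolation=2)
cv2.imwrite("pics/s19.png",np.clip(b.astype(float)*1.4,0,255).astype(np.uint8))
E
```

```text
22.75 pos [ 0.5485 -0.0211  0.0388] force [-0.18  2.04  1.34] j [ 18.3  22.2 -29.6  -0.  -38.2 -12.9] open 0.017968114137220537
[[ 3.000e-04  9.390e-02 -9.956e-01]
 [ 1.000e-04 -9.956e-01 -9.390e-02]
 [-1.000e+00 -1.000e-04 -3.000e-04]]
[-0.18431937  2.03858964  1.33929568] [ 0.40301985  0.01307911 -0.03995227]
```

View pics/s19.png

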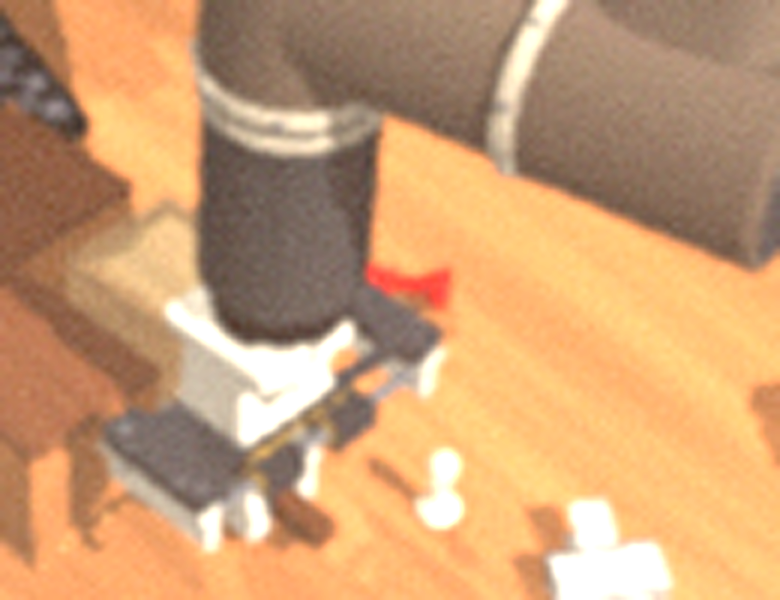

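The desk is felt: Fz steps up by about 2.4 N and stays there. The rod has pitched slightly in the grip, which accounts for the lower tool height. I lift a touch to lighten the foot and start drawing along the gap.

Emit:
{"method": "send_rows", "body": {
  "deltas": [
    {"dx":-0.7,"dy":0,"dz":0,"ax":0,"ay":0,"az":0,"fingers":0},
    {"dx":0,"dy":-0.5,"dz":0,"ax":0,"ay":0,"az":0,"fingers":0},
    {"dx":0,"dy":-1,"dz":0,"ax":0,"ay":0,"az":0,"fingers":0},
    {"dx":0,"dy":-1,"dz":0,"ax":0,"ay":0,"az":0,"fingers":0},
    {"dx":0,"dy":-1,"dz":0,"ax":0,"ay":0,"az":0,"fingers":0}
  ]
}}

```text
clock: 23.38
tool_pos: [0.5479, -0.0178, 0.0393]
orientation: [20.4, 90.0, -154.2]
force: [-0.4, -1.7, 1.0]
opening: 0.0178
```

Emit:
{"method": "send_rows", "body": {
  "deltas": [
    {"dx":0,"dy":-1.5,"dz":0,"ax":0,"ay":0,"az":0,"fingers":0},
    {"dx":0,"dy":-1.5,"dz":0,"ax":0,"ay":0,"az":0,"fingers":0},
    {"dx":0,"dy":-2,"dz":0,"ax":0,"ay":0,"az":0,"fingers":0},
    {"dx":0,"dy":-2,"dz":0,"ax":0,"ay":0,"az":0,"fingers":0}
  ]
}}

```text
clock: 23.88
tool_pos: [0.5474, -0.0106, 0.0394]
orientation: [-135.6, 90.0, 49.8]
force: [-0.1, -1.7, 0.9]
opening: 0.0177
```

```bash
python3 look.py 20
python3 - <<'E'
from plant import ctrl
o=ctrl.get_obs();print(o["force"],o["moment"])
from h import *
ims=[]
for t in("10","18","20"):
    s=load(f"top{t}.npz"); k=8
    ims.append(np.clip(cv2.resize(s["image"][180:225,286:318],None,fx=k,fy=k,interpolation=cv2.INTER_CUBIC).astype(float)*1.8,0,255).astype(np.uint8))
cv2.imwrite("pics/cmp6.png",cv2.hconcat(ims))
E
```

```text
23.975 pos [ 0.5475 -0.0104  0.0394] force [0.18 0.78 0.24] j [ 19.4  22.  -29.7  -0.  -38.2 -14. ] open 0.017955418784611495
[[ 3.000e-04  9.390e-02 -9.956e-01]
 [ 3.000e-04 -9.956e-01 -9.390e-02]
 [-1.000e+00 -2.000e-04 -3.000e-04]]
[0.17607194 0.77785027 0.23533569] [ 0.06119668  0.01561283 -0.06196892]
```

View pics/cmp6.png

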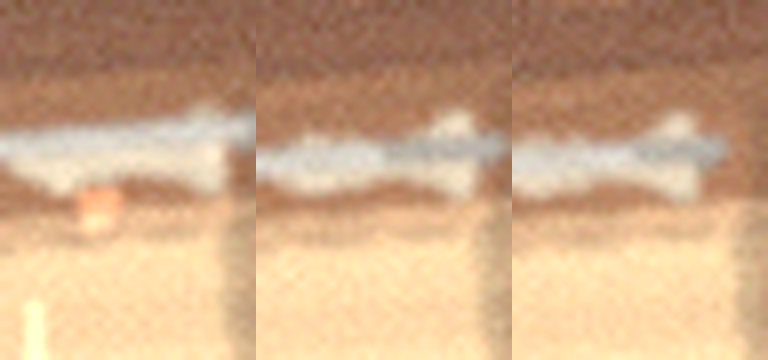

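The bishop follows (about 10 mm so far). I continue drawing.

Emit:
{"method": "send_rows", "body": {
  "deltas": [
    {"dx":-0.3,"dy":-2,"dz":0,"ax":0,"ay":0,"az":0,"fingers":0},
    {"dx":0,"dy":-2.5,"dz":0,"ax":0,"ay":0,"az":0,"fingers":0},
    {"dx":0,"dy":-2.5,"dz":0,"ax":0,"ay":0,"az":0,"fingers":0},
    {"dx":0,"dy":-2.5,"dz":0,"ax":0,"ay":0,"az":0,"fingers":0},
    {"dx":0,"dy":-2.5,"dz":0,"ax":0,"ay":0,"az":0,"fingers":0},
    {"dx":0,"dy":-2.5,"dz":0,"ax":0,"ay":0,"az":0,"fingers":0},
    {"dx":0,"dy":-2.5,"dz":0,"ax":0,"ay":0,"az":0,"fingers":0},
    {"dx":0,"dy":-2.5,"dz":0,"ax":0,"ay":0,"az":0,"fingers":0},
    {"dx":0,"dy":-2.5,"dz":0,"ax":0,"ay":0,"az":0,"fingers":0},
    {"dx":0,"dy":-2.5,"dz":0,"ax":0,"ay":0,"az":0,"fingers":0}
  ]
}}

```text
clock: 25.22
tool_pos: [0.5451, 0.0138, 0.0397]
orientation: [18.3, 90.0, -156.3]
force: [0.1, -1.7, 0.2]
opening: 0.0178
```

```bash
python3 look.py 21
python3 - <<'E'
from h import *
s=load("top21.npz"); k=6
cv2.imwrite("pics/t21.png",np.clip(cv2.resize(s["image"][160:240,210:330],None,fx=k,fy=k,interpolation=cv2.INTER_CUBIC).astype(float)*1.6,0,255).astype(np.uint8))
E
```

```text
25.325 pos [0.5452 0.014  0.0397] force [0.28 0.94 0.8 ] j [ 22.1  21.8 -30.   -0.  -38.2 -16.7] open 0.018055484845669146
[[ 3.000e-04  9.390e-02 -9.956e-01]
 [ 3.000e-04 -9.956e-01 -9.390e-02]
 [-1.000e+00 -3.000e-04 -3.000e-04]]
```

View pics/t21.png

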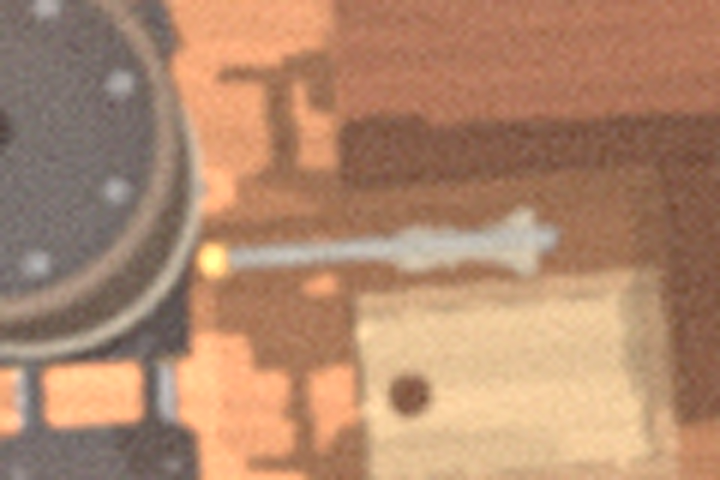

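Emit:
{"method": "send_rows", "body": {
  "deltas": [
    {"dx":0,"dy":-2.5,"dz":0,"ax":0,"ay":0,"az":0,"fingers":0},
    {"dx":0,"dy":-2.5,"dz":0,"ax":0,"ay":0,"az":0,"fingers":0},
    {"dx":0,"dy":-2.5,"dz":0,"ax":0,"ay":0,"az":0,"fingers":0},
    {"dx":0,"dy":-2.5,"dz":0,"ax":0,"ay":0,"az":0,"fingers":0},
    {"dx":0,"dy":-2.5,"dz":0,"ax":0,"ay":0,"az":0,"fingers":0},
    {"dx":0,"dy":-2.5,"dz":0,"ax":0,"ay":0,"az":0,"fingers":0},
    {"dx":0,"dy":-2.5,"dz":0,"ax":0,"ay":0,"az":0,"fingers":0},
    {"dx":0,"dy":-2.5,"dz":0,"ax":0,"ay":0,"az":0,"fingers":0},
    {"dx":0,"dy":-2.5,"dz":0,"ax":0,"ay":0,"az":0,"fingers":0},
    {"dx":0,"dy":-2.5,"dz":0,"ax":0,"ay":0,"az":0,"fingers":0},
    {"dx":0,"dy":-2.5,"dz":0,"ax":0,"ay":0,"az":0,"fingers":0},
    {"dx":0,"dy":-2.5,"dz":0,"ax":0,"ay":0,"az":0,"fingers":0}
  ]
}}

```text
clock: 26.82
tool_pos: [0.5423, 0.0437, 0.0397]
orientation: [70.7, 90.0, -103.9]
force: [-0.7, -0.5, 0.6]
opening: 0.0178
```

Emit:
{"method": "send_rows", "body": {
  "deltas": [
    {"dx":0,"dy":-2.5,"dz":0,"ax":0,"ay":0,"az":0,"fingers":0},
    {"dx":0,"dy":-2.5,"dz":0,"ax":0,"ay":0,"az":0,"fingers":0},
    {"dx":0,"dy":-2.5,"dz":0,"ax":0,"ay":0,"az":0,"fingers":0},
    {"dx":0,"dy":-2.5,"dz":0,"ax":0,"ay":0,"az":0,"fingers":0},
    {"dx":0,"dy":-2.5,"dz":0,"ax":0,"ay":0,"az":0,"fingers":0},
    {"dx":0,"dy":-2.5,"dz":0,"ax":0,"ay":0,"az":0,"fingers":0}
  ]
}}

```text
clock: 27.58
tool_pos: [0.5409, 0.0586, 0.0397]
orientation: [46.8, 90.0, -127.9]
force: [0.3, -0.8, 0.8]
opening: 0.0178
```

```bash
python3 look.py 22
python3 - <<'E'
from h import *
s=load("top22.npz"); k=6
cv2.imwrite("pics/t22.png",np.clip(cv2.resize(s["image"][160:240,190:310],None,fx=k,fy=k,interpolation=cv2.INTER_CUBIC).astype(float)*1.6,0,255).astype(np.uint8))
E
```

```text
27.675 pos [0.541  0.0589 0.0397] force [-0.32  0.08  0.32] j [ 26.8  21.8 -30.1  -0.  -38.1 -21.4] open 0.017555098829340508
[[ 3.000e-04  9.400e-02 -9.956e-01]
 [ 3.000e-04 -9.956e-01 -9.400e-02]
 [-1.000e+00 -3.000e-04 -4.000e-04]]
```

View pics/t22.png

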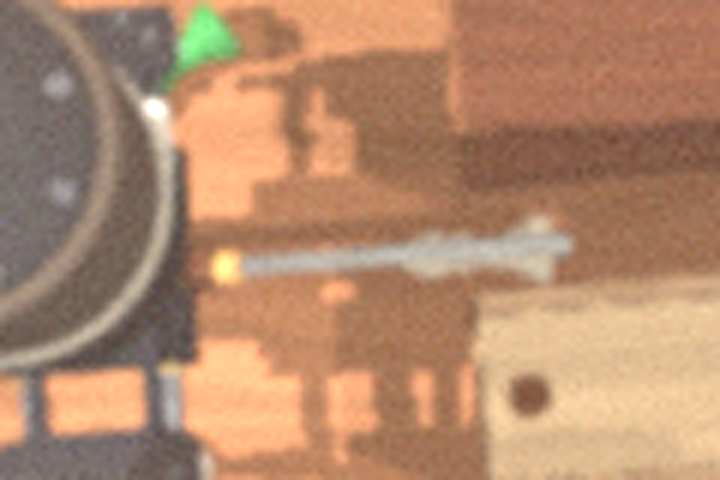

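Emit:
{"method": "send_rows", "body": {
  "deltas": [
    {"dx":0,"dy":-2.5,"dz":0.1,"ax":0,"ay":0,"az":0,"fingers":0},
    {"dx":0,"dy":-2.5,"dz":0.1,"ax":0,"ay":0,"az":0,"fingers":0},
    {"dx":0,"dy":-2.5,"dz":0.1,"ax":0,"ay":0,"az":0,"fingers":0},
    {"dx":0,"dy":-2.5,"dz":0.1,"ax":0,"ay":0,"az":0,"fingers":0},
    {"dx":0,"dy":-2.5,"dz":0.1,"ax":0,"ay":0,"az":0,"fingers":0},
    {"dx":0,"dy":-2.5,"dz":0.1,"ax":0,"ay":0,"az":0,"fingers":0},
    {"dx":0,"dy":-2.5,"dz":0.1,"ax":0,"ay":0,"az":0,"fingers":0},
    {"dx":0,"dy":-2.5,"dz":0.1,"ax":0,"ay":0,"az":0,"fingers":0},
    {"dx":0,"dy":-2.5,"dz":0.1,"ax":0,"ay":0,"az":0,"fingers":0},
    {"dx":0,"dy":-2.5,"dz":0.1,"ax":0,"ay":0,"az":0,"fingers":0},
    {"dx":0,"dy":-2.5,"dz":0.1,"ax":0,"ay":0,"az":0,"fingers":0},
    {"dx":0,"dy":-2.5,"dz":0.1,"ax":0,"ay":0,"az":0,"fingers":0}
  ]
}}

```text
clock: 29.18
tool_pos: [0.5369, 0.0883, 0.0397]
orientation: [-123.7, 90.0, 61.7]
force: [0.4, -1.7, 0.9]
opening: 0.018
```

```bash
python3 look.py 23
python3 - <<'E'
from h import *
s=load("top23.npz"); k=6
cv2.imwrite("pics/t23.png",np.clip(cv2.resize(s["image"][160:240,190:310],None,fx=k,fy=k,interpolation=cv2.INTER_CUBIC).astype(float)*1.6,0,255).astype(np.uint8))
E
```

```text
29.275 pos [0.537  0.0886 0.0397] force [-0.79  0.3   1.18] j [ 30.   21.8 -30.1  -0.  -38.1 -24.6] open 0.017743343823324445
[[ 3.000e-04  9.400e-02 -9.956e-01]
 [ 3.000e-04 -9.956e-01 -9.400e-02]
 [-1.000e+00 -3.000e-04 -3.000e-04]]
```

View pics/t23.png

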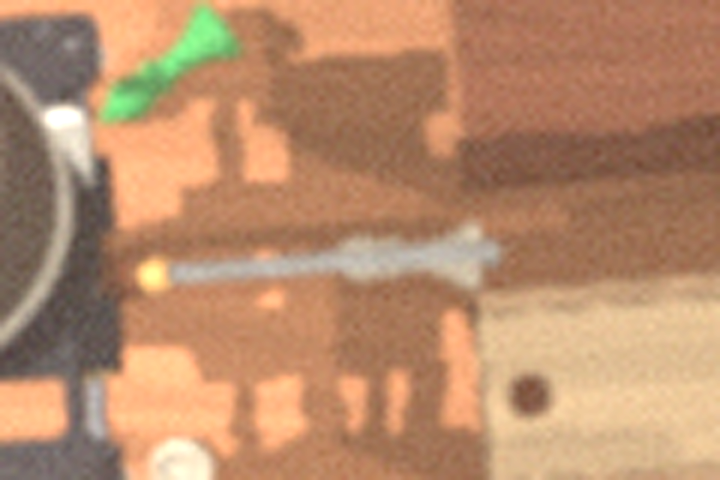

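Emit:
{"method": "send_rows", "body": {
  "deltas": [
    {"dx":0,"dy":-2.5,"dz":0,"ax":0,"ay":0,"az":0,"fingers":0},
    {"dx":0,"dy":-2.5,"dz":0,"ax":0,"ay":0,"az":0,"fingers":0},
    {"dx":0,"dy":-2.5,"dz":0,"ax":0,"ay":0,"az":0,"fingers":0},
    {"dx":0,"dy":-2.5,"dz":0,"ax":0,"ay":0,"az":0,"fingers":0},
    {"dx":0,"dy":-2.5,"dz":0,"ax":0,"ay":0,"az":0,"fingers":0},
    {"dx":0,"dy":-2.5,"dz":0,"ax":0,"ay":0,"az":0,"fingers":0},
    {"dx":0,"dy":-2.5,"dz":0,"ax":0,"ay":0,"az":0,"fingers":0},
    {"dx":0,"dy":-2.5,"dz":0,"ax":0,"ay":0,"az":0,"fingers":0},
    {"dx":0,"dy":-2.5,"dz":0,"ax":0,"ay":0,"az":0,"fingers":0},
    {"dx":0,"dy":-2.5,"dz":0,"ax":0,"ay":0,"az":0,"fingers":0},
    {"dx":0,"dy":-1.5,"dz":0,"ax":0,"ay":0,"az":0,"fingers":0},
    {"dx":0,"dy":-0.5,"dz":0,"ax":0,"ay":0,"az":0,"fingers":0}
  ]
}}

```text
clock: 30.78
tool_pos: [0.5344, 0.1152, 0.0397]
orientation: [-163.3, 90.0, 22.1]
force: [-0.0, -2.0, -0.0]
opening: 0.0176
```

```bash
python3 look.py 24
python3 - <<'E'
from h import *
s=load("top24.npz"); k=6
a=np.clip(cv2.resize(s["image"][160:260,180:310],None,fx=k,fy=k,interpolation=cv2.INTER_CUBIC).astype(float)*1.6,0,255).astype(np.uint8)
cv2.imwrite("pics/t24.png",a)
E
```

```text
30.875 pos [0.5344 0.1152 0.0397] force [ 0.46 -0.77 -0.48] j [ 32.7  21.9 -29.8  -0.  -38.2 -27.3] open 0.017802936749554774
[[ 1.000e-04  9.390e-02 -9.956e-01]
 [ 1.000e-04 -9.956e-01 -9.390e-02]
 [-1.000e+00 -1.000e-04 -2.000e-04]]
```

View pics/t24.png

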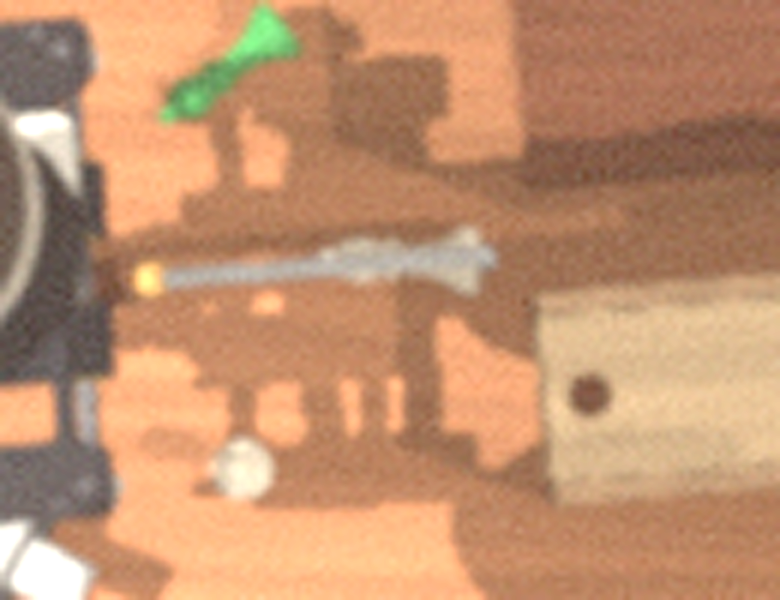

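View pics/scene24.png

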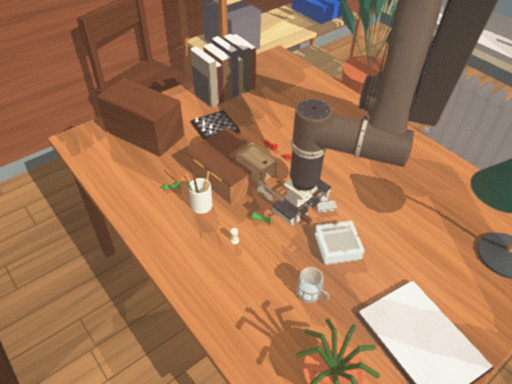

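Emit:
{"method": "send_rows", "body": {
  "deltas": [
    {"dx":0,"dy":-2,"dz":0,"ax":0,"ay":0,"az":0,"fingers":0},
    {"dx":0,"dy":-2.5,"dz":0,"ax":0,"ay":0,"az":0,"fingers":0},
    {"dx":0,"dy":-2.5,"dz":0,"ax":0,"ay":0,"az":0,"fingers":0},
    {"dx":0,"dy":-1,"dz":0,"ax":0,"ay":0,"az":0,"fingers":0},
    {"dx":0,"dy":0,"dz":0,"ax":0,"ay":0,"az":0,"fingers":0},
    {"dx":0,"dy":2,"dz":0,"ax":0,"ay":0,"az":0,"fingers":0},
    {"dx":0,"dy":3,"dz":0,"ax":0,"ay":0,"az":0,"fingers":0},
    {"dx":-1,"dy":0,"dz":0,"ax":0,"ay":0,"az":0,"fingers":0},
    {"dx":-5,"dy":0,"dz":0,"ax":0,"ay":0,"az":0,"fingers":0},
    {"dx":-10,"dy":0,"dz":0,"ax":0,"ay":0,"az":0,"fingers":0},
    {"dx":-15,"dy":0,"dz":0,"ax":0,"ay":0,"az":0,"fingers":0},
    {"dx":-15,"dy":0,"dz":0,"ax":0,"ay":0,"az":0,"fingers":0}
  ]
}}

```text
clock: 32.38
tool_pos: [0.5343, 0.1182, 0.0871]
orientation: [-156.3, 90.0, 29.1]
force: [0.1, -0.1, -1.4]
opening: 0.0176
```

```bash
python3 look.py 25
python3 - <<'E'
from h import *
s=load("top25.npz"); k=6
a=np.clip(cv2.resize(s["image"][160:260,180:310],None,fx=k,fy=k,interpolation=cv2.INTER_CUBIC).astype(float)*1.6,0,255).astype(np.uint8)
cv2.imwrite("pics/t25.png",a)
E
python3 rodfit.py 25
```

```text
32.475 pos [0.5353 0.1188 0.0881] force [ 0.92 -0.23 -0.85] j [ 33.   18.  -27.3   0.  -44.4 -27.6] open 0.017634387102742014
[[ 0.0036  0.0942 -0.9955]
 [ 0.0019 -0.9956 -0.0942]
 [-1.     -0.0016 -0.0037]]
top dy dz yaw pitch [-11.97  -3.94   3.44   0.  ] -1884.3118896484375 nominal -1473.1415
scene dy dz yaw pitch [ 7.8   0.37  3.17 -0.6 ] -1680.9788818359375 nominal -1208.257
```

View pics/t25.png

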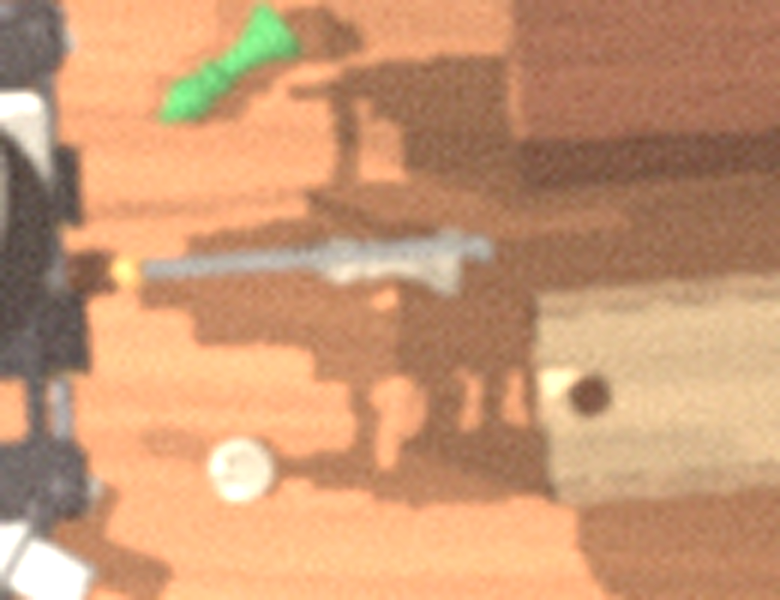

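View pics/rf25.png

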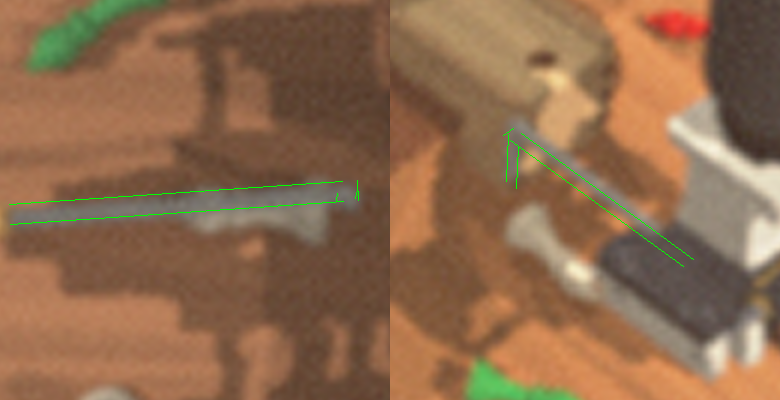

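```bash
python3 trk.py 25
python3 - <<'E'
# expected scene offset px for pitch of 1..3 deg
src=open("rodfit.py").read().split("T=load")[0]
import sys; sys.argv=["x","25"]; exec(src)
S=load("scene25.npz")
for pit in (1,2,3):
    o=[]
    for y in range(85,190,15):
        a=proj(S,rodpts((0,0,0,0),[(y,0,0),(y+5,0,0)])); d=a[1]-a[0]; n=np.array([-d[1],d[0]])/np.linalg.norm(d); n=n if n[1]<0 else -n
        b=proj(S,rodpts((0,0,0,pit),[(y,0,0)]))[0]; o.append(round(float((b-a[0])@n),2))
    print(pit,o)
a=proj(S,rodpts((0,0,0,0),[(130,0,0),(130,1,0)])); print("per mm lateral", float((a[1]-a[0])@n))
E
```

```text
25 scene offset px (up +) at y=85..175: [-4.38, 1.19, 1.31, 1.5, 1.48, 1.48, 1.47]
25 top offset px (up +) at y=85..175: [-0.87, -0.55, -0.85, -0.58, -0.78, -0.53, -0.72]
1 [0.27, 0.31, 0.36, 0.4, 0.45, 0.49, 0.54]
2 [0.54, 0.63, 0.72, 0.81, 0.9, 0.99, 1.07]
3 [0.8, 0.94, 1.08, 1.21, 1.35, 1.48, 1.61]
per mm lateral 0.24235904171287803
```

Emit:
{"method": "send_rows", "body": {
  "deltas": [
    {"dx":-20,"dy":0,"dz":0,"ax":0,"ay":0,"az":0,"fingers":0},
    {"dx":-25,"dy":0,"dz":0,"ax":0,"ay":0,"az":0,"fingers":0},
    {"dx":-25,"dy":0,"dz":0,"ax":0,"ay":0,"az":0,"fingers":0},
    {"dx":-12,"dy":0,"dz":0,"ax":0,"ay":0,"az":0,"fingers":0},
    {"dx":0,"dy":0,"dz":0,"ax":0,"ay":0,"az":0,"fingers":0}
  ]
}}

```text
clock: 33.1
tool_pos: [0.5343, 0.1182, 0.1681]
orientation: [-146.5, 89.9, 38.8]
force: [-1.4, -0.4, -0.8]
opening: 0.0179
```

```bash
python3 look.py 26; python3 trk.py 26
python3 - <<'E'
from h import *
O=np.load("obs26.npz"); R=O["R"]; R[:,0]=[0,0,-1]
plan(R,O["p"],(.4104,.3217,O["p"][2]),56.0,12)
E
```

```text
33.2 pos [0.5335 0.1179 0.1667] force [-0.22  0.61 -1.18] j [ 33.   12.7 -22.3  -0.  -55.1 -27.6] open 0.017920620793246893
[[-1.200e-03  9.350e-02 -9.956e-01]
 [-3.000e-04 -9.956e-01 -9.350e-02]
 [-1.000e+00  2.000e-04  1.200e-03]]
26 scene offset px (up +) at y=85..175: [-0.14, 0.99, 1.07, 1.22, 1.55, 1.5, 1.69]
26 top offset px (up +) at y=85..175: [0.39, 0.29, 0.42, -0.02, -0.02, 0.05, -0.12]
{'dx': np.float64(0.0), 'dy': np.float64(-17.9), 'dz': np.float64(8.6), 'ax': -0.93}
{'dx': np.float64(0.0), 'dy': np.float64(-18.5), 'dz': np.float64(7.1), 'ax': -0.93}
{'dx': np.float64(0.0), 'dy': np.float64(-19.0), 'dz': np.float64(5.6), 'ax': -0.93}
{'dx': np.float64(0.0), 'dy': np.float64(-19.4), 'dz': np.float64(4.0), 'ax': -0.93}
{'dx': np.float64(0.0), 'dy': np.float64(-19.7), 'dz': np.float64(2.5), 'ax': -0.93}
{'dx': np.float64(0.0), 'dy': np.float64(-19.8), 'dz': np.float64(0.8), 'ax': -0.93}
{'dx': np.float64(0.0), 'dy': np.float64(-19.8), 'dz': np.float64(-0.8), 'ax': -0.93}
{'dx': np.float64(0.0), 'dy': np.float64(-19.7), 'dz': np.float64(-2.4), 'ax': -0.93}
{'dx': np.float64(0.0), 'dy': np.float64(-19.4), 'dz': np.float64(-4.0), 'ax': -0.93}
{'dx': np.float64(0.0), 'dy': np.float64(-19.1), 'dz': np.float64(-5.5), 'ax': -0.93}
{'dx': np.float64(0.0), 'dy': np.float64(-18.5), 'dz': np.float64(-7.1), 'ax': -0.93}
{'dx': np.float64(0.0), 'dy': np.float64(-17.9), 'dz': np.float64(-8.6), 'ax': -0.93}
```

Emit:
{"method": "send_rows", "body": {
  "deltas": [
    {"dx":0,"dy":-18,"dz":8.5,"ax":-0.93,"ay":0,"az":0,"fingers":0},
    {"dx":0,"dy":-18.5,"dz":7,"ax":-0.93,"ay":0,"az":0,"fingers":0},
    {"dx":0,"dy":-19,"dz":5.5,"ax":-0.93,"ay":0,"az":0,"fingers":0},
    {"dx":0,"dy":-19.5,"dz":4,"ax":-0.93,"ay":0,"az":0,"fingers":0},
    {"dx":0,"dy":-19.5,"dz":2.5,"ax":-0.93,"ay":0,"az":0,"fingers":0},
    {"dx":0,"dy":-20,"dz":1,"ax":-0.93,"ay":0,"az":0,"fingers":0},
    {"dx":0,"dy":-20,"dz":-1,"ax":-0.93,"ay":0,"az":0,"fingers":0},
    {"dx":0,"dy":-19.5,"dz":-2.5,"ax":-0.93,"ay":0,"az":0,"fingers":0},
    {"dx":0,"dy":-19.5,"dz":-4,"ax":-0.93,"ay":0,"az":0,"fingers":0},
    {"dx":0,"dy":-19,"dz":-5.5,"ax":-0.93,"ay":0,"az":0,"fingers":0},
    {"dx":0,"dy":-18.5,"dz":-7,"ax":-0.93,"ay":0,"az":0,"fingers":0},
    {"dx":0,"dy":-18,"dz":-8.5,"ax":-0.93,"ay":0,"az":0,"fingers":0}
  ]
}}

```text
clock: 34.7
tool_pos: [0.4108, 0.3222, 0.1663]
orientation: [-8.0, 89.9, -126.7]
force: [0.2, 0.5, -1.1]
opening: 0.0177
```

Emit:
{"method": "send_rows", "body": {
  "deltas": [
    {"dx":0,"dy":0,"dz":0,"ax":0,"ay":0,"az":-0.62,"fingers":0},
    {"dx":0,"dy":0,"dz":0,"ax":0,"ay":0,"az":0,"fingers":0},
    {"dx":0,"dy":0,"dz":0,"ax":0,"ay":0,"az":0,"fingers":0}
  ]
}}

```text
clock: 35.08
tool_pos: [0.4116, 0.3217, 0.1669]
orientation: [-88.4, 86.9, 152.7]
force: [-0.3, 0.1, -1.1]
opening: 0.018
```

```bash
python3 look.py 27; python3 trk.py 27; python3 rodfit.py 27
python3 - <<'E'
from h import *
s=load("top27.npz"); k=6
cv2.imwrite("pics/t27.png",cv2.resize(s["image"][140:230,195:315],None,fx=6,fy=6,interpolation=2))
O=np.load("obs27.npz"); R=O["R"]; print("tool y angle",np.degrees(np.arctan2(R[1,1],R[0,1])),"tilt",np.degrees(np.arcsin(R[2,1])))
E
```

```text
35.175 pos [0.4114 0.3218 0.1672] force [ 0.22  0.78 -0.49] j [ 57.3  11.2 -22.8  -3.7 -56.4   5.9] open 0.017689993204263715
[[-0.0473  0.8747 -0.4823]
 [ 0.025  -0.4817 -0.876 ]
 [-0.9986 -0.0535  0.001 ]]
27 scene offset px (up +) at y=85..175: [1.03, 1.18, 1.2, 1.24, 1.49, 1.54, 1.57]
27 top offset px (up +) at y=85..175: [2.88, 3.12, 3.02, 3.01, 3.1, 3.14, -4.26]
top dy dz yaw pitch [-1.22 -1.52  1.64  0.01] -1999.041748046875 nominal -1469.3806
scene dy dz yaw pitch [-4.82  2.85  1.58 -0.74] -4389.9873046875 nominal -2772.9036
tool y angle -28.84186741801867 tilt -3.066821081380372
```

View pics/rf27.png

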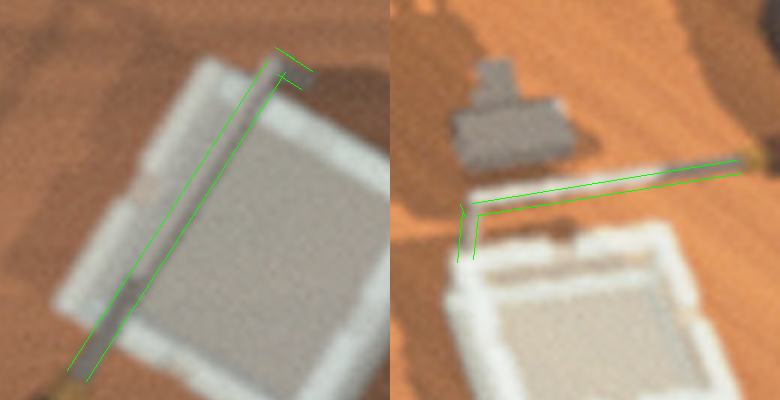

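View pics/t27.png

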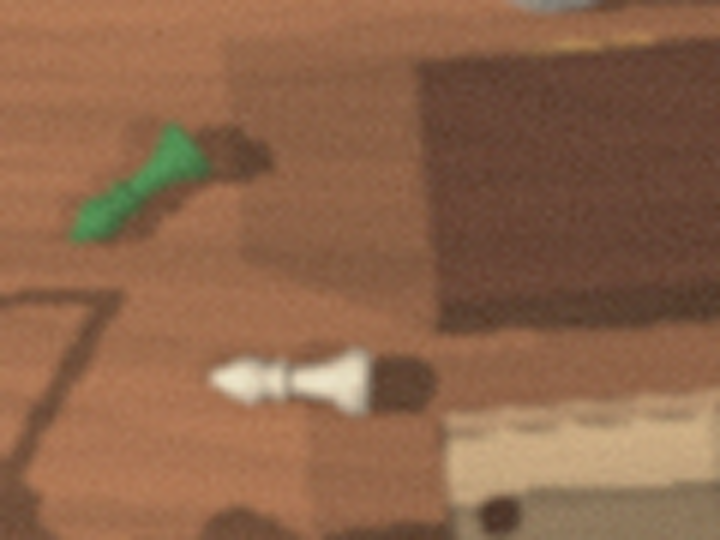

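Run:
```python
from h import *
a=load("top5.npz")["image"];b=load("top27.npz")["image"];c=load("scene5.npz")["image"];d=load("scene27.npz")["image"]
f=lambda x,r,cc:cv2.resize(x[r:r+70,cc:cc+65],None,fx=6,fy=6,interpolation=2)
cv2.imwrite("pics/b27.png",cv2.vconcat([cv2.hconcat([f(a,165,85),f(c,190,312)])[:300],cv2.hconcat([f(b,165,85),f(d,190,312)])[:300]]))
```

```text
(no output)
```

View pics/b27.png

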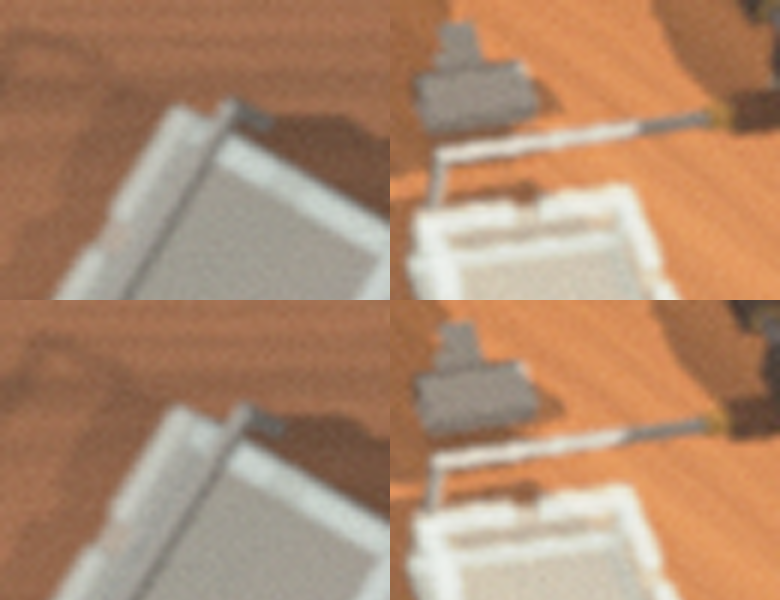

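```bash
cat > cmp.py <<'E'
import sys
src=open("rodfit.py").read().split("T=load")[0]
from scipy.optimize import differential_evolution as DE
for t in sys.argv[1:]:
    sys.argv=["x",t]; exec(src)
    T=load(f"top{t}.npz"); g=grad(T)
    tilt=np.degrees(np.arcsin(R[2,1])); 
    pit=-tilt
    L=segs
    r=DE(lambda q:score((q[0],q[1],q[2],pit),None,[(T,g,L)]),[(-8,8),(-8,8),(-4,4)],seed=0,maxiter=80,popsize=12)
    q=(*r.x,pit); P=rodpts(q,[(0,0,0),(61,0,0),(169,0,0),(190,0,0)])
    d=P[3]-P[0]
    print(t,"fit",r.x.round(2),round(r.fun),"handle",P[0].round(4),"notch pts",P[1].round(4),P[2].round(4),"bend",P[3].round(4),"ang",np.degrees(np.arctan2(d[1],d[0])).round(2))
E
python3 cmp.py 5 27
python3 - <<'E'
import numpy as np
a=np.radians(-28.5); c=np.array([.5112,.2674]); u=np.array([np.cos(a),np.sin(a)])
print("notch centres",c-54e-3*u,c+54e-3*u,"handle",c-.115*u,"bend",c+.075*u)
E
```

```text
5 fit [-1.59 -7.98 -3.51] -2319 handle [0.4123 0.3288 0.164 ] notch pts [0.4676 0.3029 0.164 ] [0.5654 0.2571 0.164 ] bend [0.5844 0.2482 0.164 ] ang -25.12
27 fit [-0.81 -1.51  2.63] -1998 handle [0.4112 0.3236 0.1613] notch pts [0.4632 0.2918 0.1613] [0.5553 0.2354 0.1613] bend [0.5732 0.2244 0.1613] ang -31.47
notch centres [0.46374388 0.29316657] [0.55865612 0.24163343] handle [0.41013603 0.32227326] bend [0.57711128 0.23161309]
```

```bash
cat > ovl.py <<'E'
import sys
from h import *
t=sys.argv[1]; z=float(sys.argv[2]); pts=[tuple(map(float,a.split(","))) for a in sys.argv[3:5]]
k=8; s=load(f"top{t}.npz"); im=cv2.resize(s["image"],None,fx=k,fy=k,interpolation=cv2.INTER_CUBIC)
im=np.clip((im.astype(float)-60)*1.6,0,255).astype(np.uint8)
A,B=[np.array([*p,z]) for p in pts]; d=(B-A)[:2]; d/=np.linalg.norm(d); n=np.array([-d[1],d[0],0])*.004
for sg in(1,-1):
    q=(proj(s,[A+sg*n,B+sg*n])+.5)*k-.5; cv2.line(im,*[tuple(map(int,v.round())) for v in q],(0,255,0),1)
cv2.imwrite(f"pics/ovl{t}.png",im[165*k:240*k,85*k:165*k][:600,:640])
E
python3 ovl.py 27 .1613 .4632,.2918 .5732,.2244
```

```text
(no output)
```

View pics/ovl27.png

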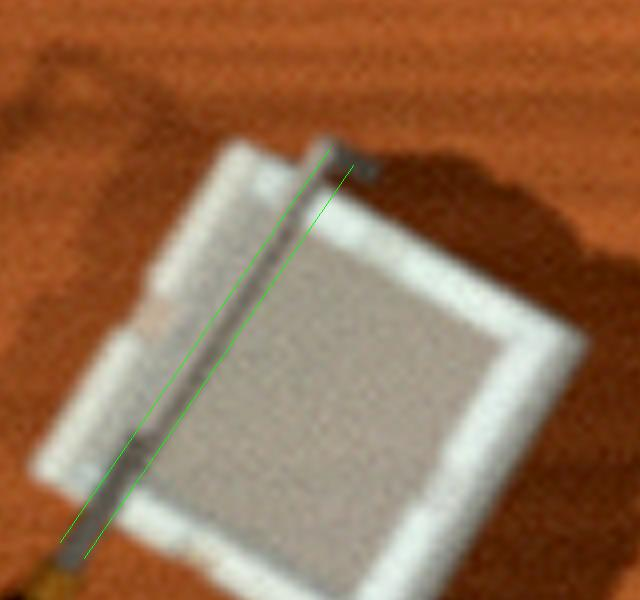

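```bash
python3 ovl.py 27 .1613 .4632,.2918 .5757,.2290
```

```text
(no output)
```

View pics/ovl27.png

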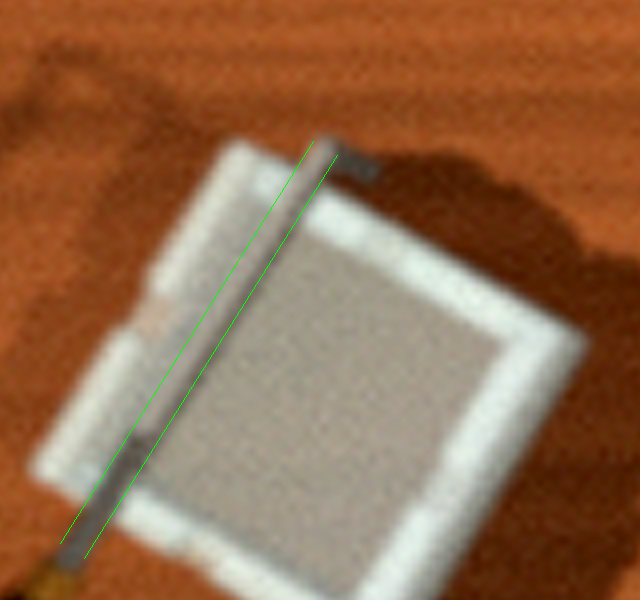

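Emit:
{"method": "send_rows", "body": {
  "deltas": [
    {"dx":0,"dy":0,"dz":-0.8,"ax":-0.13,"ay":0,"az":0,"fingers":0},
    {"dx":18,"dy":0.96,"dz":0,"ax":0,"ay":0,"az":0,"fingers":0},
    {"dx":20,"dy":1.07,"dz":0,"ax":0,"ay":0,"az":0,"fingers":0},
    {"dx":20,"dy":1.07,"dz":0,"ax":0,"ay":0,"az":0,"fingers":0},
    {"dx":18,"dy":0.96,"dz":0,"ax":0,"ay":0,"az":0,"fingers":0},
    {"dx":12,"dy":0.64,"dz":0,"ax":0,"ay":0,"az":0,"fingers":0},
    {"dx":6,"dy":0.32,"dz":0,"ax":0,"ay":0,"az":0,"fingers":0},
    {"dx":0,"dy":0,"dz":0,"ax":0,"ay":0,"az":0,"fingers":0},
    {"dx":0,"dy":0,"dz":0,"ax":0,"ay":0,"az":0,"fingers":0}
  ]
}}

```text
clock: 36.3
tool_pos: [0.4122, 0.3234, 0.0741]
orientation: [-91.7, 86.9, 150.1]
force: [0.3, 1.4, -1.4]
opening: 0.0181
```

```bash
python3 look.py 28; python3 ovl.py 28 .067 .46374,.29317 .5771,.2316
python3 - <<'E'
from h import *
d=load("scene28.npz")["image"]; cv2.imwrite("pics/s28.png",cv2.resize(d[185:260,310:395],None,fx=8,fy=8,interpolation=2))
E
```

```text
36.4 pos [0.4122 0.3233 0.0741] force [-0.34  0.21 -1.29] j [ 57.3  17.9 -28.2  -4.4 -44.1   7.7] open 0.01803766829967077
[[-0.0468  0.8804 -0.472 ]
 [ 0.0269 -0.4712 -0.8816]
 [-0.9985 -0.0539 -0.0016]]
```

View pics/ovl28.png

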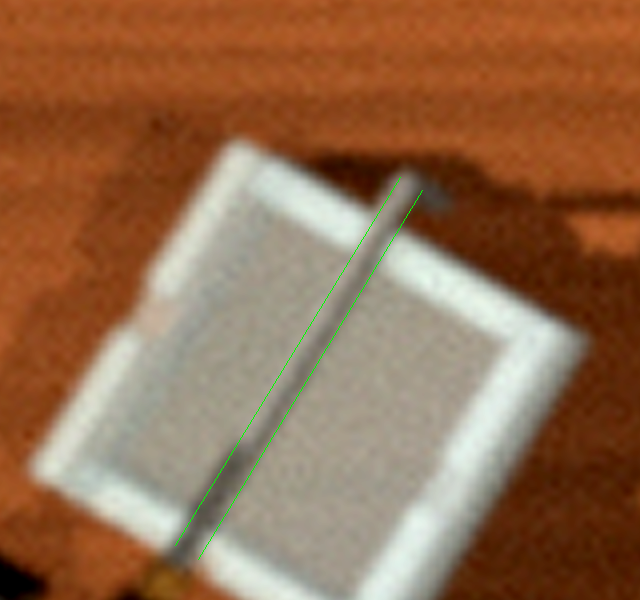

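View pics/s28.png

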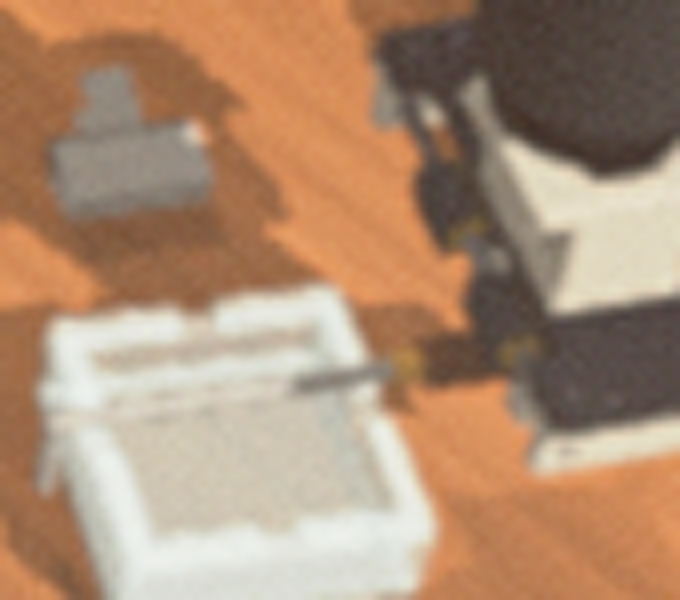

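Emit:
{"method": "send_rows", "body": {
  "deltas": [
    {"dx":8,"dy":0.43,"dz":0,"ax":0,"ay":0,"az":0,"fingers":0},
    {"dx":6,"dy":0.32,"dz":0,"ax":0,"ay":0,"az":0,"fingers":0},
    {"dx":3,"dy":0.16,"dz":0,"ax":0,"ay":0,"az":0,"fingers":0},
    {"dx":0,"dy":0,"dz":0,"ax":0,"ay":0,"az":0,"fingers":0}
  ]
}}

```text
clock: 36.9
tool_pos: [0.4118, 0.3229, 0.0561]
orientation: [-89.8, 86.9, 152.1]
force: [-0.7, 0.5, -0.4]
opening: 0.0175
```

Emit:
{"method": "send_rows", "body": {
  "deltas": [
    {"dx":1.5,"dy":0.08,"dz":0,"ax":0,"ay":0,"az":0,"fingers":0},
    {"dx":0,"dy":0,"dz":0,"ax":0,"ay":0,"az":0,"fingers":0}
  ]
}}

```text
clock: 37.15
tool_pos: [0.4119, 0.3231, 0.055]
orientation: [-90.6, 86.9, 151.2]
force: [-0.7, 0.3, -1.2]
opening: 0.018
```

Emit:
{"method": "send_rows", "body": {
  "deltas": [
    {"dx":1.5,"dy":0.08,"dz":0,"ax":0,"ay":0,"az":0,"fingers":0},
    {"dx":0,"dy":0,"dz":0,"ax":0,"ay":0,"az":0,"fingers":0}
  ]
}}

```text
clock: 37.4
tool_pos: [0.412, 0.3231, 0.0535]
orientation: [-90.8, 86.9, 151.0]
force: [-0.4, -0.4, -0.9]
opening: 0.0178
```

```bash
python3 look.py 29; python3 ovl.py 29 .047 .46374,.29317 .5771,.2316
python3 - <<'E'
from h import *
d=load("scene29.npz")["image"]; cv2.imwrite("pics/s29.png",cv2.resize(d[185:260,310:395],None,fx=8,fy=8,interpolation=2))
E
```

```text
37.5 pos [0.412  0.3231 0.0536] force [0.09 0.38 0.05] j [ 57.3  19.6 -29.2  -4.7 -41.5   8. ] open 0.017909904913973606
[[-4.730e-02  8.803e-01 -4.720e-01]
 [ 2.620e-02 -4.713e-01 -8.816e-01]
 [-9.985e-01 -5.400e-02 -8.000e-04]]
```

View pics/ovl29.png

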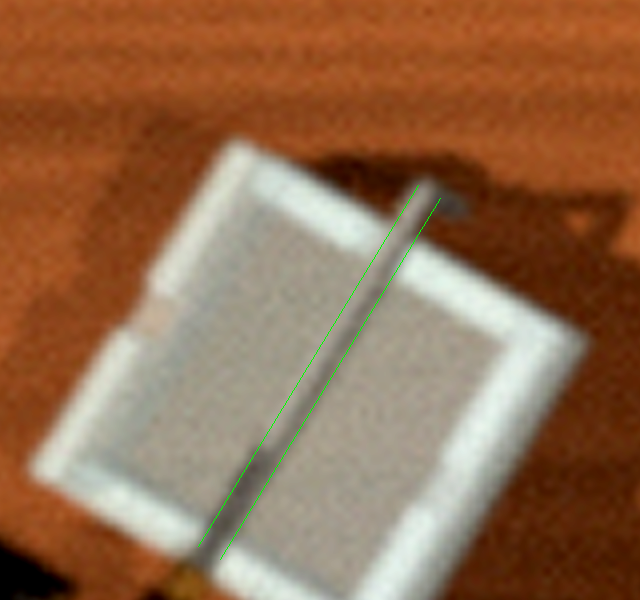

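View pics/s29.png

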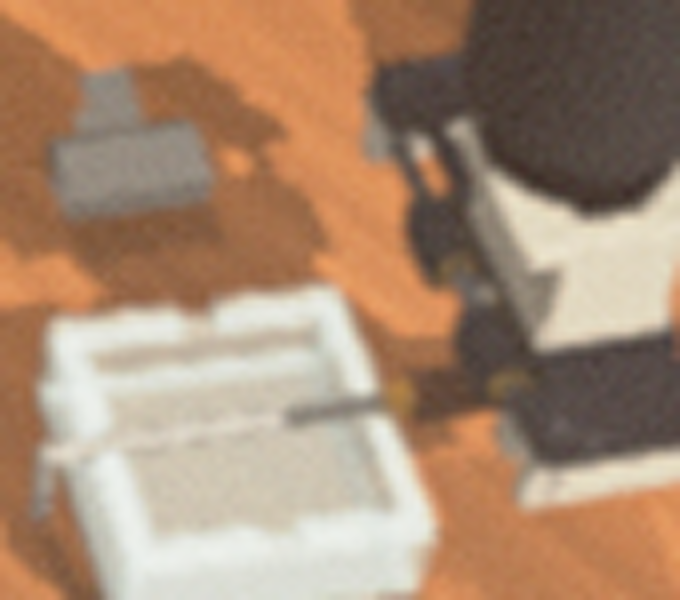

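Emit:
{"method": "send_rows", "body": {
  "deltas": [
    {"dx":1.5,"dy":0.08,"dz":0,"ax":0,"ay":0,"az":0,"fingers":0},
    {"dx":0,"dy":0,"dz":0,"ax":0,"ay":0,"az":0,"fingers":0}
  ]
}}

```text
clock: 37.75
tool_pos: [0.412, 0.3232, 0.052]
orientation: [-90.8, 86.9, 151.0]
force: [-0.5, 0.4, 0.5]
opening: 0.0175
```

Emit:
{"method": "send_rows", "body": {
  "deltas": [
    {"dx":1,"dy":0.05,"dz":0,"ax":0,"ay":0,"az":0,"fingers":0},
    {"dx":0,"dy":0,"dz":0,"ax":0,"ay":0,"az":0,"fingers":0}
  ]
}}

```text
clock: 38.0
tool_pos: [0.412, 0.3232, 0.0511]
orientation: [-90.9, 86.9, 151.0]
force: [-1.6, 0.4, 2.5]
opening: 0.0179
```

Emit:
{"method": "send_rows", "body": {
  "deltas": [
    {"dx":1,"dy":0.05,"dz":0,"ax":0,"ay":0,"az":0,"fingers":0},
    {"dx":0,"dy":0,"dz":0,"ax":0,"ay":0,"az":0,"fingers":0}
  ]
}}

```text
clock: 38.25
tool_pos: [0.4119, 0.3231, 0.05]
orientation: [-90.8, 86.9, 151.1]
force: [-1.2, 0.9, 2.5]
opening: 0.0177
```

Emit:
{"method": "send_rows", "body": {
  "deltas": [
    {"dx":0,"dy":0,"dz":0,"ax":0,"ay":0,"az":0,"fingers":0.3},
    {"dx":0,"dy":0,"dz":0,"ax":0,"ay":0,"az":0,"fingers":0.4},
    {"dx":0,"dy":0,"dz":0,"ax":0,"ay":0,"az":0,"fingers":0.55},
    {"dx":0,"dy":0,"dz":0,"ax":0,"ay":0,"az":0,"fingers":0.6},
    {"dx":0,"dy":0,"dz":0,"ax":0,"ay":0,"az":0,"fingers":0.6}
  ]
}}

```text
clock: 38.88
tool_pos: [0.4119, 0.323, 0.05]
orientation: [-90.6, 86.9, 151.2]
force: [0.1, -0.5, 0.3]
opening: 0.0522
```

```bash
python3 look.py 30; python3 ovl.py 30 .044 .46374,.29317 .5771,.2316
python3 - <<'E'
from h import *
d=load("scene30.npz")["image"]; cv2.imwrite("pics/s30.png",cv2.hconcat([cv2.resize(d[185:260,310:395],None,fx=4.6,fy=4.6,interpolation=2),cv2.imread("pics/ovl30.png")[:345,:400]]))
E
```

```text
38.975 pos [0.4119 0.3231 0.05  ] force [0.71 0.63 0.25] j [ 57.3  20.  -29.3  -4.7 -41.    8.1] open 0.05259624840116108
[[-4.730e-02  8.803e-01 -4.721e-01]
 [ 2.610e-02 -4.714e-01 -8.816e-01]
 [-9.985e-01 -5.400e-02 -6.000e-04]]
```

View pics/ovl30.png

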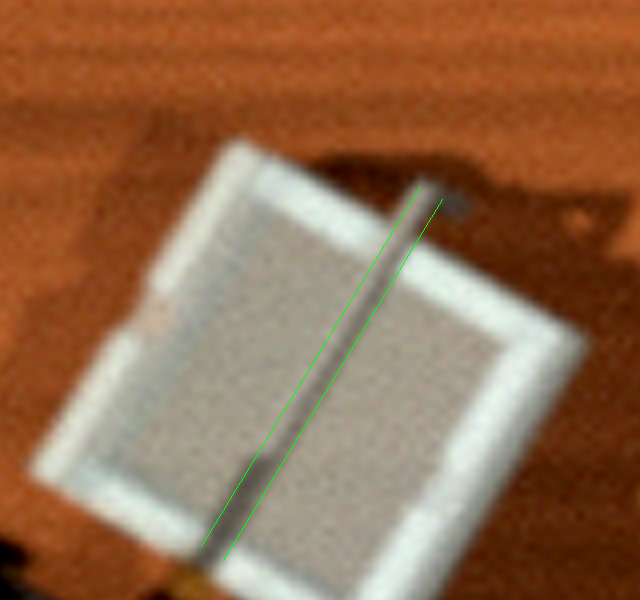

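View pics/s30.png

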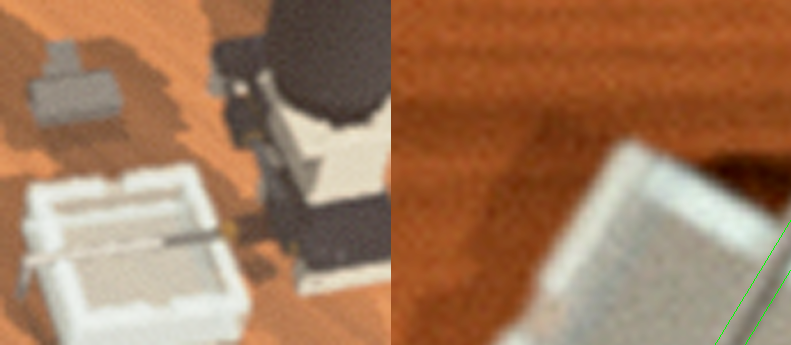

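The rod is released, back in both notches. Now I open fully and withdraw straight up along the tool axis.

Emit:
{"method": "send_rows", "body": {
  "deltas": [
    {"dx":0,"dy":0,"dz":0,"ax":0,"ay":0,"az":0,"fingers":1},
    {"dx":0,"dy":0,"dz":0,"ax":0,"ay":0,"az":0,"fingers":1},
    {"dx":0,"dy":0,"dz":0,"ax":0,"ay":0,"az":0,"fingers":1},
    {"dx":-5,"dy":0,"dz":0,"ax":0,"ay":0,"az":0,"fingers":1},
    {"dx":-12,"dy":0,"dz":0,"ax":0,"ay":0,"az":0,"fingers":1},
    {"dx":-25,"dy":0,"dz":0,"ax":0,"ay":0,"az":0,"fingers":1},
    {"dx":-35,"dy":0,"dz":0,"ax":0,"ay":0,"az":0,"fingers":1},
    {"dx":-40,"dy":0,"dz":0,"ax":0,"ay":0,"az":0,"fingers":1},
    {"dx":-40,"dy":-30,"dz":0,"ax":0,"ay":0,"az":0,"fingers":1},
    {"dx":-20,"dy":-30,"dz":0,"ax":0,"ay":0,"az":0,"fingers":1},
    {"dx":0,"dy":0,"dz":0,"ax":0,"ay":0,"az":0,"fingers":1}
  ]
}}

```text
clock: 40.35
tool_pos: [0.3671, 0.3481, 0.2332]
orientation: [-96.5, 86.9, 145.5]
force: [0.3, -0.8, -0.6]
opening: 0.0879
```

```bash
python3 look.py 31
python3 - <<'E'
from h import *
a=load("top0.npz")["image"];b=load("top31.npz")
cv2.imwrite("pics/t31.png",cv2.resize(b["image"][100:300,70:350],(784,560),interpolation=2))
# bishop
im=b["image"].astype(int); sub=im[190:215,215:265]; w=(sub[...,0]>110)&(sub.min(-1)>100)
ys,xs=np.nonzero(w); print("bishop px",xs.min()+215,xs.max()+215,ys.min()+190,ys.max()+190)
P=back(b,[(xs.min()+215,ys.mean()+190),(xs.max()+215,ys.mean()+190)],.012)
o=np.array([.5865,-.2137]); c,s=np.cos(np.radians(6)),np.sin(np.radians(6))
for p in P: d=p[:2]-o; print("world",p.round(4),"org",((c*d[0]+s*d[1])*1e3).round(1),((-s*d[0]+c*d[1])*1e3).round(1))
# change map
d=np.abs(cv2.GaussianBlur(a,(5,5),1.5).astype(int)-cv2.GaussianBlur(b["image"],(5,5),1.5)).max(-1)
cv2.imwrite("pics/diff.png",np.clip(d*3,0,255).astype(np.uint8))
E
```

```text
40.45 pos [0.3673 0.3467 0.2306] force [ 0.82  0.18 -0.73] j [ 63.3   5.9 -20.1  -3.5 -63.8   0.1] open 0.08738173784255845
[[-0.0469  0.8807 -0.4714]
 [ 0.0271 -0.4706 -0.8819]
 [-0.9985 -0.0542 -0.0018]]
bishop px 230 256 198 208
world [0.5496 0.0043 0.012 ] org -13.9 220.7
world [ 0.5513 -0.0622  0.012 ] org -19.2 154.4
```

View pics/t31.png

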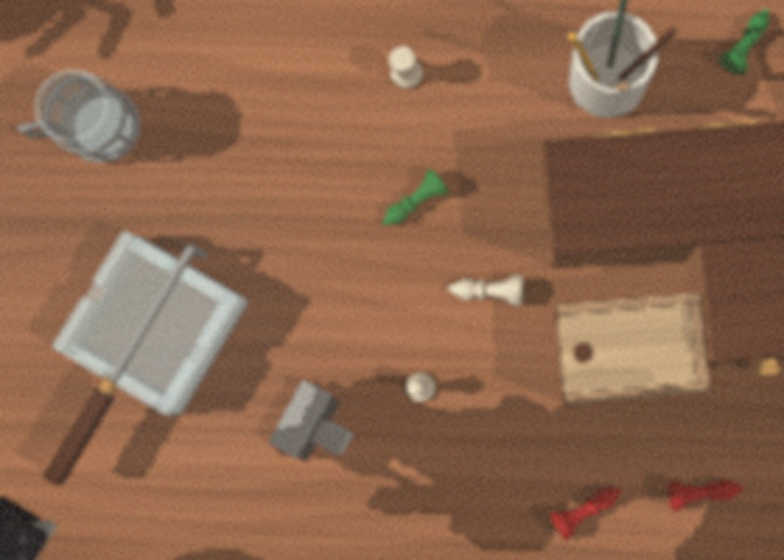

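View pics/scene31.png

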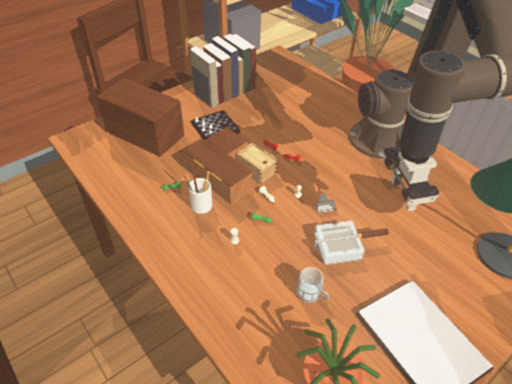

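View pics/diff.png

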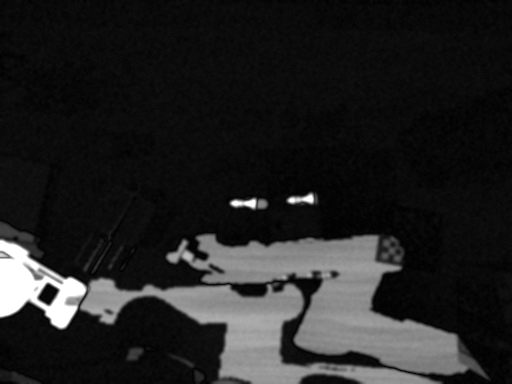

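The difference picture shows only the bishop changed: it is now at (230–256, 203), at y ≈ 154–221 mm in the organiser frame, against the mouth at 125. The rod is back in the ashtray notches and moving shadows account for the rest. Box, ashtray and the other pieces show no displacement. I hand it in.

Emit:
{"method": "send_rows", "body": {
  "deltas": [
    {"dx":0,"dy":0,"dz":0,"ax":0,"ay":0,"az":0,"fingers":1},
    {"dx":0,"dy":0,"dz":0,"ax":0,"ay":0,"az":0,"fingers":1}
  ]
}}

```text
clock: 40.7
tool_pos: [0.3677, 0.3462, 0.2292]
orientation: [-88.9, 86.9, 152.9]
force: [-0.8, 0.4, -0.5]
opening: 0.0878
```

```bash
python3 -c "
from plant import ctrl
print(ctrl.close_job()); print(ctrl.get_obs()['clock'])"
```

```text
the job is handed in; nothing more can be done
None
the job is handed in; nothing more can be done
```

The bishop is out of the gap and lying on the open desk, and the rod is back in the ashtray's notches. I handed the job in at about 41 s of the 70 s limit.

- **What I did:** I gripped the rod by its wooden handle and felt for the end wall, with a peak reading of about 6.7 N. I slid the leg down between wall and foot until the desk was felt, then drew the bishop out in small steps. Force readings while drawing stayed at about 2 N. I withdrew the gripper with nothing touching.
- **Last checks:** The final picture puts the bishop at about y = 154–221 mm from the end wall; the gap's mouth is at 125 mm. A before/after comparison of the top view shows no movement of the box, ashtray, organiser or other pieces. Only the bishop, the arm and moving shadows changed; the rod shows only a faint trace.
- **What disagreed:**
  - The rod pitched about 3° bend-up in the grip while sliding down the wall. The desk was therefore felt about 8 mm lower at the tool than first worked out. I corrected the tilt before putting the rod down.
  - The foot's touch on the desk was judged from force alone, because the organiser hid it from the scene camera.
  - The two cameras differed by about 5 mm on the ashtray and box, and by more on the rod. I went by the top view, which matched the held rod within about 2 mm.
  - The forces are single wrist readings taken between steps, so brief peaks on the bishop could not be seen.

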